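# Press a T-nut home with the locking clamp and release it

### The job

Slide the plywood board on the press jig squarely into the corner of the two fence battens, touching both, so that its nut lies under the clamp's red bumper; do not press the nut with the gripper. Push the clamp's blue handle down over centre until it locks by itself and has pressed the nut fully home, and take the gripper off it; then lift the red tail of the release lever to free the clamp, leaving it sprung open with the board still lying in the corner. Use only gentle hand force: do not ram the board against the fence or lean on the clamp once it has locked, and leave the other things on the table where they are.

Things in the scene. Friction and masses are not known exactly. Their poses are not given: they have to be found in the camera images.
- jig: fixed press jig: plywood sled 240 (x) x 310 (y) x 12 on the table. Origin: centre of its underside. Two wooden fence battens 14 high stand on it: one with its face at x = +60 (facing -x, y -142 to -2), one with its face at y = +3 (facing -y, x -100 to +60). The board belongs in their corner. Behind the second batten a steel locking hold-down clamp stands in the plane x = 0, handle to +y.
- corner (a point): inner corner of the two battens on the sled's top: jig (60, 3, 12). Axes as the jig's
- pad (a point): lowest point of the red rubber bumper, 22 across, under the end of the clamp's jaw arm. Clamp open: about jig (0, -49, 54); the arm above it reaches up to z = 100 and out to y = -70, within x = -10 to +10. Locked: it bears on the nut at jig (0, -47).
- board: the work: loose plywood board 120 (x) x 100 (y) x 18, 0.2 to 0.3 kg, lying on the sled 20 to 45 short of the x batten, 25 to 50 of the y batten, a little turned. Origin: centre of its underside. Seated in the corner it is at jig (0, -47, 12), axes along the jig's. It slides under 1 to 3 N; on a batten the force rises at once. Pushed hard while askew it can wedge.
- nut: steel T-nut in the middle of the board's top: flange 24 across, 2.5 thick. Origin: underside of the flange, on its axis, z up. It starts 4.5 to 7.5 proud of the board's top; home, the flange is flat on the board (origin at board z = 18). A press fit that needs about 26 N on the nut, which the clamp gives easily; it stays where it is pressed to.
- handle: the clamp's handle with the release lever in it. Pushed down it resists with 1 to 4 N, then 5 to 15 N once the bumper meets the nut; then the force falls to nothing as the toggle passes dead centre and the handle snaps on by itself the last 8 to 12 mm to a hard stop. Let go before that, it springs up. Where it locks varies with a hidden screw setting. Origin: its middle pivot, not of use.
- sleeve: the blue plastic sleeve on the clamp's handle, where the handle is pushed: 28 wide (along jig x) x 74 long x 20. Origin: as the handle's, not of use.
- grip (a point): place to push on the handle: top face of the blue sleeve (28 wide along jig x, 74 long), 18 from the handle's outer end. Open, the handle slopes up outward at 33 degrees, grip at jig y +140 to +164, z +168 to +195. Locked, it is about level, grip at jig y +178, z +79 to +111. Pushing straight down at jig (0, 152) does all the way. Axes: the handle's.
- tail (a point): on the red upright tab that ends the release lever, 35 past the handle's end: tab 16 wide (jig x), 6 thick, 26 high, tail 3 above its middle; pinch its width from above. Locked: jig y +231, z +50 to +92; open: y +196 to +223, z +176 to +214. Locked, lift it: within 15 to 50 mm (1 to 6 N) the lever breaks the toggle and the handle springs up open, tail going up 125 and 10 to 35 to -y.
- release (a joint): angle of the release lever in the handle, rad: 0 at rest (a light spring returns it), grows as its tail is lifted, 0.30 at its stop
- done_board: finished plywood board like the work, its nut already home, 120 x 100 x 18, lying flat; not needed. Origin: centre of its underside.
- nut_tray: grey plastic tray of spare T-nuts, 100 x 140 x 32; not needed. Origin: centre of its underside.
- cup: bisque cup, 76 across, 85 high; not needed. Origin: centre of its underside.
- bowl: bisque bowl, 124 across, 58 high; not needed. Origin: centre of its underside.
- leaf_dish: flat unfired leaf-shaped dish, about 200 x 80 x 10; not needed. Origin: centre of its underside.
- glaze_tub: white glaze tub with blue lid, 96 across, 70 high; not needed. Origin: centre of its underside.
- mallet: wooden mallet lying down, head 50 x 75 x 50, 270 long; not needed. Origin: centre of its underside.
Things that resemble listed ones, but are neither listed nor needed, are in the scene too. What is shaped like the board but green or yellow is not meant.

How it is judged (in metres and radians):
On the way, in this order (a step that is already met when the one before it is completed fails the run):
1. the board lies in the corner of the fence, within 2.5 mm of both battens and square to them (x of board in the frame of jig between -0.0025 and 0.0025 m and y of board in the frame of jig between -0.0495 and -0.0445 m and z of board in the frame of jig below 0.015 m and angle between the x axis of board and the x axis of jig, either way round below 0.04 rad), for 0.2 s.
2. the clamp is locked on the nut: the handle stays down with the robot off it, and the nut is home (z of grip in the frame of jig below 0.114 m and z of nut in the frame of board below 0.0186 m and contact force between each of the fingers, the arm and handle below 0.3 N), for 0.3 s.
3. the release lever is lifted while the handle is still down (value of joint release above 0.08 rad and z of grip in the frame of jig below 0.135 m), for 0.02 s.
At the end, for the whole second after the job is handed in: the clamp is sprung open (handle up, grip more than 155 mm above the jig's underside) with its release lever back at rest, the nut is home (flange within 0.6 mm of the board), and the board lies still in the corner, within 3 mm of both battens and square to them (x of board in the frame of jig between -0.003 and 0.003 m and y of board in the frame of jig between -0.05 and -0.044 m and z of board in the frame of jig below 0.015 m and angle between the x axis of board and the x axis of jig, either way round below 0.04 rad and z of nut in the frame of board below 0.0186 m and z of grip in the frame of jig above 0.155 m and value of joint release below 0.05 rad and linear speed of board below 0.01 m/s); the robot touches nothing.
It fails at once if the clamp's handle is pushed with more than 30 N (contact force between any of the fingers, the arm and sleeve above 30 N).
It fails at once if the board is pushed with more than 30 N (contact force between any of the fingers, the arm and board above 30 N).
It fails at once if the nut is pressed with the gripper instead of the clamp (contact force between any of the fingers, the arm and nut above 2 N).
It fails at once if another thing on the table is moved by more than 15 mm (distance of any of done_board, nut_tray, cup, bowl, leaf_dish, glaze_tub, mallet from where it was at the start of the episode above 0.015 m).
It also fails if it takes over 72 s, if anything falls off the work surface, if the arm or the gripper's body presses on something with over 40 N, if the wrist force passes 120 N, or if a joint passes its speed limit or range.

### The arm

A 6-joint arm with a two-finger parallel gripper is mounted at the origin on the work surface. World frame = base frame: x ahead of the robot, y to its left, z up, the work surface at z = 0. Lengths are in mm, angles in degrees, forces in N, time in s.
With the tool pointing down it reaches from about 325 to 875 mm from the base axis. Payload 4.4 kg.
Tool frame: the origin (TCP) lies at the very end of the fingers, on their centre line; the grasp point (between the pads) lies 19 mm behind it (ctrl.grip_depth is the y of the grasp point in the tool frame, in mm); y points along the fingers, z is the direction in which the jaws open and shut, and the axes are right-handed (so a half turn about y gives the same grasp; the last joint's range is limited). The gripper opens to 85 mm and grips with 20 to 120 N. Pads are 22 mm wide; open, the fingers measure 114 mm over their backs; the gripper's body (76 mm by 85 mm) begins 54 mm behind the grasp point. The pads swing forward as they close: fully open they stand 13 mm farther back than shut.
Start: joints at [59.33, 11.837, 88.321, -0, 79.842, -8.623], TCP at [215.849, 532.95, 197.282] pointing down, gripper open.
Joint ranges: [-156.59, 156.59], [-49.26, 127.26], [12.9, 141.05], [-63.56, 243.56], [4.71, 150.69], [-161.64, 161.64]. Speed limits (degrees/s): [159.86, 159.86, 180, 180, 180, 180].

### API

Orientations are given as [roll, pitch, yaw] about the fixed x, y, z axes, in that order (R = Rz(yaw) Ry(pitch) Rx(roll)).
In Python, from bench import ctrl gives the robot as it stands.
- The arm moves only by the tool carry_out, never from a script. Its arguments are lists of equal length, an entry for each row: "slide": the shift along the tool's x, y, z in mm, a list of three; "delta_rot": the turn, a rotation vector about the tool's x, y, z in degrees, a list of three; "hand": the closure, from -1 (fully open) to 1 (shut). In form: {"slide": [[x, y, z], ...], "delta_rot": [[wx, wy, wz], ...], "hand": [hand, ...]}. A call has 1 to 5 rows; each row is the pose to reach, as a shift and turn from the pose commanded when the call began, along the tool's axes at that moment; what a row does not reach only later rows make up. A row lasts 1/10 s, in which the tool goes at most 50 mm and 8.59 degrees, less where a joint would pass 70% of its speed; a pose out of reach is approached as far as the arm can. A call with a gripper value outside its range is refused whole. The fingers move at their own pace and stop on an object; the grip force is fixed at half the most. Time passes only in rows, so rows that repeat a pose let the fingers close. It gives the time, the measured TCP pose, the force and the opening at its end, in the units of the state.
- ctrl.read_state(): the state, without advancing time (a new reading comes with each control period).
- ctrl.snapshot(name): name is "scene" or "top" or "wrist"; returns a dict with "pixels" (400x640x3 uint8, red, green, blue), "intrinsics" (3x3 intrinsics, pixels), "extrinsics" (4x4, takes a point from world to camera coordinates); the wrist camera has in their place "T_tool_cam" (4x4, takes a point from camera to tool coordinates, whose origin is the TCP and whose axes are the tool frame's). Camera axes: x right, y down, z forward; pixel columns grow to the right and rows downward; lengths in mm; the calibration is good to about 2 mm. A picture is of the moment at which its call begins: read the wrist's pose just before it. There is no depth.
- ctrl.close_job(): hands the job in, once; it reports no verdict.
The state is a dict: "clock": time; "qpos": joint angles; "joint_vel": joint speeds; "effort": joint torques, N m; "tcp_pos": TCP position; "ee_rot": TCP orientation; "wrist_force": force on the tool from outside, world axes, zero at the start; "moment": the same for the moment, N m; "opening": finger opening in mm.
Only numpy, scipy, OpenCV 4.12 (cv2) and the standard library are available. Lean on these libraries where they do the work, as an engineer would, in place of code of your own. Each camera call takes 0.05 s, during which the arm holds its last target.

## Working session

There is one attempt and no reset: what is moved stays moved. The work goes in short steps, Python scripts to look and compute and a tool call to move; the robot and the scene stay as the last step left them, time stands still between calls to the robot, and variables do not carry over. Pictures are saved under pics/ and viewed, and the job is handed in when it is done.

Besides the shell and the picture viewer there is one more tool, called after "Request:" as a command line: name --argument value ..., lists and objects as JSON in quotes. carry_out: Moves the arm, as the interface text tells. Its arguments: {"type":"object","properties":{"slide":{"type":"array","items":{"type":"array","items":{"type":"number"}}},"delta_rot":{"type":"array","items":{"type":"array","items":{"type":"number"}}},"hand":{"type":"array","items":{"type":"number"}}},"required":["slide","delta_rot","hand"]}

```bash
ls; mkdir -p pics
python3 - <<'E'
from bench import ctrl
import cv2,numpy as np
print(ctrl.read_state())
for n in ("scene","top","wrist"):
    s=ctrl.snapshot(n)
    cv2.imwrite(f"pics/{n}0.png",s["pixels"][:,:,::-1])
    print(n,{k:np.round(v,3).tolist() for k,v in s.items() if k!="pixels"})
E
```

```text
pics
{'clock': 0.0, 'qpos': array([ 5.93308079e+01,  1.18849539e+01,  8.84052072e+01,  1.79230445e-03,
        7.98414865e+01, -8.62301338e+00]), 'joint_vel': array([ 0.03816709, -0.04498903,  0.00650161, -0.15172461, -0.01312588,
       -0.06125431]), 'effort': array([ 2.64143155e-04, -3.83032393e+01, -2.91600966e+01, -2.37050153e-04,
        1.04763862e-02, -3.39385650e-06]), 'tcp_pos': array([215.39842786, 532.23110432, 196.11548972]), 'ee_rot': array([-9.01298951e+01,  2.14817712e-02, -2.20465212e+01]), 'wrist_force': array([ 0.39382537, -0.0190874 ,  0.05822302]), 'moment': array([-0.01354966, -0.03772238,  0.01854309]), 'opening': 85.36659057588032}
scene {'intrinsics': [[375.307, 0.0, 323.157], [0.0, 375.307, 199.148], [0.0, 0.0, 1.0]], 'extrinsics': [[0.021, 1.0, 0.021, -68.41], [0.673, 0.001, -0.739, -278.564], [-0.739, 0.03, -0.673, 1721.864], [0.0, 0.0, 0.0, 1.0]]}
top {'intrinsics': [[412.384, 0.0, 321.981], [0.0, 412.384, 203.92], [0.0, 0.0, 1.0]], 'extrinsics': [[-0.019, -1.0, 0.002, 67.507], [-0.998, 0.019, -0.055, 553.125], [0.055, -0.003, -0.998, 1456.805], [0.0, 0.0, 0.0, 1.0]]}
wrist {'intrinsics': [[301.892, 0.0, 323.198], [0.0, 301.892, 200.33], [0.0, 0.0, 1.0]], 'T_tool_cam': [[-0.0, 0.95, 0.313, -81.837], [0.0, -0.313, 0.95, -177.342], [1.0, 0.0, -0.0, -1.187], [0.0, 0.0, 0.0, 1.0]]}
```

View pics/scene0.png

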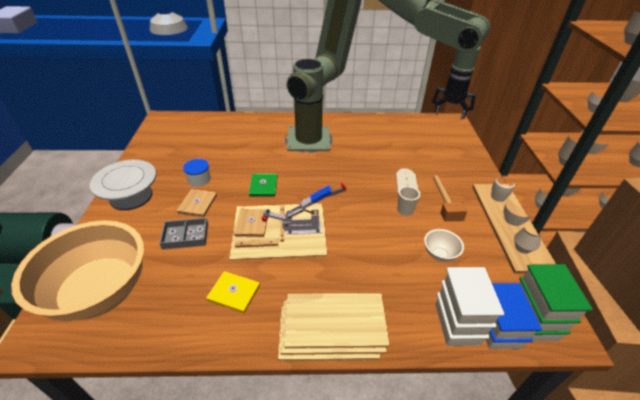

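View pics/top0.png

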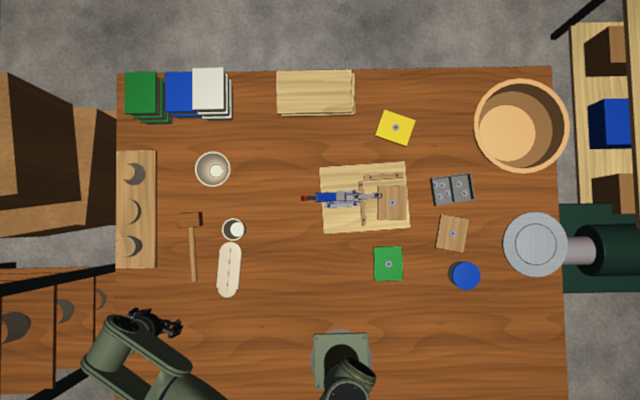

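View pics/wrist0.png

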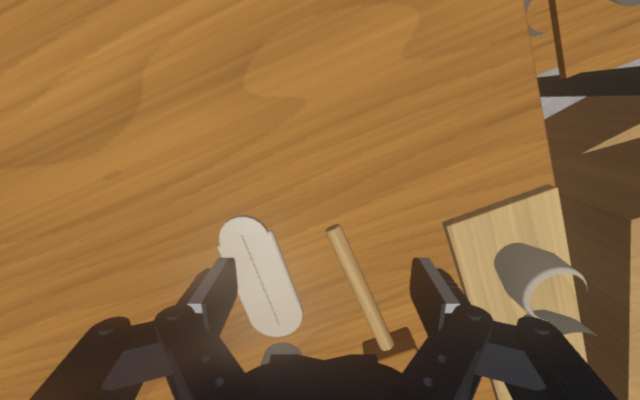

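Scene: the jig is at scene (278,231) and top (365,197), with its handle pointing left (+y). The work board is on the sled at top (392,202). Board look-alikes in top: finished board (453,233), green (388,264), yellow (396,127). The work is the one on the sled beside the battens. I'll check it in a close crop.

Run:
```python
import cv2
t=cv2.imread("pics/top0.png")[150:245,290:420]; cv2.imwrite("pics/topc.png",cv2.resize(t,None,fx=6,fy=6,interpolation=cv2.INTER_CUBIC))
t=cv2.imread("pics/scene0.png")[170:270,215:360]; cv2.imwrite("pics/scenec.png",cv2.resize(t,None,fx=5.5,fy=5.5,interpolation=cv2.INTER_CUBIC))
```

```text
(no output)
```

View pics/topc.png

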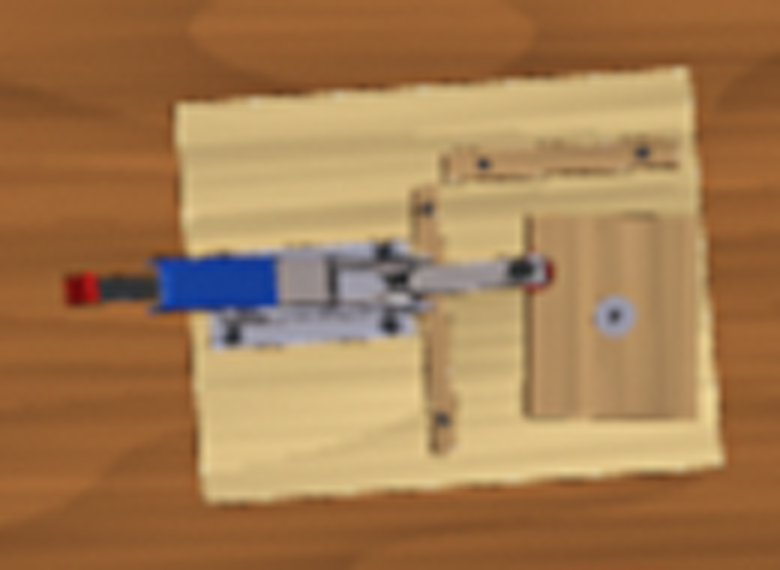

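View pics/scenec.png

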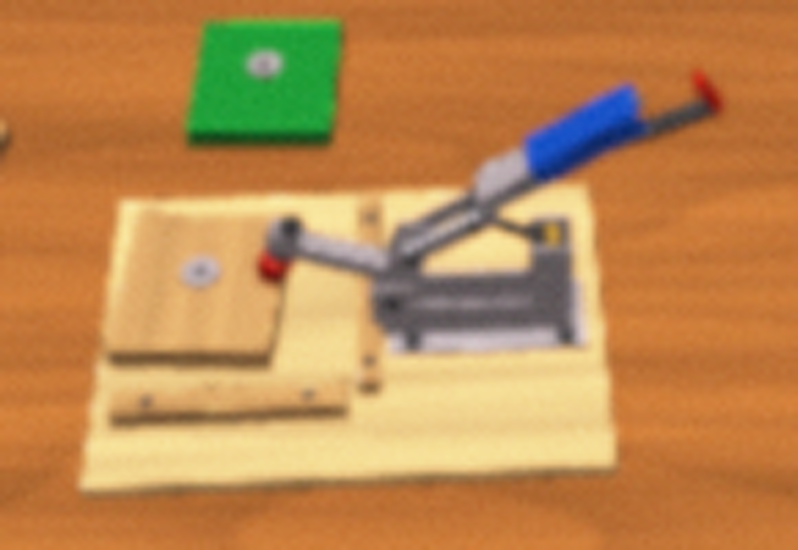

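```bash
cat > h.py <<'E'
import numpy as np,cv2
from bench import ctrl
from scipy.optimize import least_squares
from scipy.spatial.transform import Rotation as Rn
CAM={}
def cam(n):
    if n not in CAM:
        s=ctrl.snapshot(n); CAM[n]=(s["intrinsics"],s["extrinsics"])
    return CAM[n]
def proj(K,E,P):
    P=np.atleast_2d(P); c=P@E[:3,:3].T+E[:3,3]; return (c[:,:2]/c[:,2:])*[K[0,0],K[1,1]]+[K[0,2],K[1,2]]
def onplane(K,E,uv,z):
    uv=np.atleast_2d(uv); d=np.c_[(uv-[K[0,2],K[1,2]])/[K[0,0],K[1,1]],np.ones(len(uv))]@E[:3,:3]
    c=-E[:3,:3].T@E[:3,3]; return c+d*((z-c[2])/d[:,2])[:,None]
def tri(obs): # list of (K,E,uv)
    A=[];
    for K,E,uv in obs:
        P=K@E[:3]; A+= [uv[0]*P[2]-P[0],uv[1]*P[2]-P[1]]
    A=np.array(A); A/=np.linalg.norm(A[:,:3],axis=1)[:,None]
    return np.linalg.lstsq(A[:,:3],-A[:,3],rcond=None)[0]
def wristE(s,st):  # world->cam
    T=np.eye(4);T[:3,:3]=Rn.from_euler("xyz",st["ee_rot"],degrees=True).as_matrix();T[:3,3]=st["tcp_pos"]
    return np.linalg.inv(T@s["T_tool_cam"])
E
python3 - <<'E'
from h import *
Kt,Et=cam("top");Ks,Es=cam("scene")
T=lambda a:(np.array(a)+.5)/6-.5+[290,150]
S=lambda a:(np.array(a)+.5)/5.5-.5+[215,170]
st=T([[177,103],[688,67],[721,465],[204,502]])
ss=S([[607,462],[83,487],[120,200],[588,185]])
mod=np.array([[120,155,12],[120,-155,12],[-120,-155,12],[-120,155,12]])
def f(p,use):
    R=Rn.from_euler("z",p[2]).as_matrix(); W=mod@R.T+[p[0],p[1],0]
    r=[]
    if 't' in use:r.append((proj(Kt,Et,W)-st).ravel())
    if 's' in use:r.append((proj(Ks,Es,W)-ss).ravel())
    return np.concatenate(r)
for u in ("t","s","ts"):
    q=least_squares(f,[560,-100,0],args=(u,)); print(u,q.x[:2],np.degrees(q.x[2]),np.round(q.fun,1))
p=q.x;R=Rn.from_euler("z",p[2]).as_matrix()
J=lambda W:(W-[p[0],p[1],0])@R
B=onplane(Kt,Et,T([[525,213],[688,213],[697,417],[527,417],[615,316]]),30);print("board top",B.round(1).tolist());print(J(B).round(1).tolist())
B=onplane(Ks,Es,S([[270,350],[107,350],[138,212],[290,215],[200,270]]),30);print("board sc",J(B).round(1).tolist())
for n,a,b in(("tail",(80,288),(707,92)),("sleeveend",(155,283),(637,108)),("pad",(540,272),(272,266))):
    X=tri([(Kt,Et,T(a)),(Ks,Es,S(b))]);print(n,X.round(1),J(X).round(1))
E
```

```text
t [577.14639443 -94.52843079] 2.9576672044828407 [-0.4 -0.1  0.3 -0.1  0.3  0.1 -0.2  0.1]
s [575.59476965 -96.89128445] 2.785077105129998 [ 1.4  0.2 -1.1 -0.3 -0.2 -0.2 -0.1 -0.2]
ts [576.60478688 -95.73866895] 2.8782764907844296 [-0.  -0.1  0.7  0.1  0.6  0.4  0.1  0.2  1.8  0.4 -0.7  0.   0.1  0.1
  0.1 -0. ]
board top [[616.6, -139.3, 30.0], [614.8, -235.6, 30.0], [494.4, -237.3, 30.0], [496.3, -137.4, 30.0], [554.7, -190.8, 30.0]]
[[37.8, -45.6, 30.0], [31.2, -141.6, 30.0], [-89.2, -137.3, 30.0], [-82.3, -37.5, 30.0], [-26.6, -93.8, 30.0]]
board sc [[35.5, -48.4, 30.0], [30.5, -145.9, 30.0], [-89.3, -138.4, 30.0], [-81.7, -40.9, 30.0], [-34.6, -95.1, 30.0]]
tail [565.5 116.1 193. ] [ -0.5 212.2 193. ]
sleeveend [568.1  76.7 183. ] [  0.2 172.6 183. ]
pad [ 578.9 -141.8   65.9] [ -0.  -46.1  65.9]
```

```bash
cat >> h.py <<'E'
JP=np.array([576.9,-95.3,0]);JY=2.9
RJ=Rn.from_euler("z",JY,degrees=True).as_matrix()
def j2w(p): return JP+RJ@np.array(p,float)
def w2j(p): return RJ.T@(np.array(p)-JP)
def toolR(yaw,tilt=0): # yaw in jig frame; tilt about tool z
    return Rn.from_matrix(RJ)*Rn.from_euler("z",yaw,degrees=True)*Rn.from_euler("x",-90,degrees=True)*Rn.from_rotvec([0,0,np.radians(tilt)])
def plan(pj,yaw,tilt=0):
    s=ctrl.read_state(); R0=Rn.from_euler("xyz",s["ee_rot"],degrees=True)
    d=R0.inv().apply(j2w(pj)-s["tcp_pos"]); w=(R0.inv()*toolR(yaw,tilt)).as_rotvec(degrees=True)
    print("t",round(s["clock"],2),"jig",w2j(s["tcp_pos"]).round(1),"slide",d.round(1),"rot",w.round(2),"F",RJ.T.dot(s["wrist_force"]).round(1),"op",round(s["opening"],1))
E
python3 -c "
from h import *
plan([-115,-92,180],0)"
```

```text
t 0.25 jig [-329.   645.4  196.7] slide [ 505.1   17.3 -578.3] rot [ 6.000e-02 -2.495e+01 -2.000e-02] F [ 0.3  0.7 -0.6] op 85.5
```

Request:
carry_out --slide '[[31,0,-36],[62,0,-72],[93,0,-108],[124,0,-144],[155,0,-180]]' --delta_rot '[[0,-5,0],[0,-10,0],[0,-15,0],[0,-20,0],[0,-25,0]]' --hand '[0,0,0,0,0]'

```text
clock: 0.75
tcp_pos: [292.1, 306.2, 197.2]
ee_rot: [-90.0, -0.0, 3.2]
wrist_force: [1.3, 0.1, 1.1]
opening: 42.8
```

```bash
python3 -c "
from h import *
plan([-115,-92,180],0)"
```

```text
t 0.75 jig [-264.1  415.4  197.2] slide [ 146.4   17.3 -508.2] rot [0.   0.31 0.03] F [1.3 0.1 1.1] op 42.8
```

Request:
carry_out --slide '[[13,2,-46],[27,3,-92],[40,5,-138],[53,6,-184],[67,8,-230]]' --delta_rot '[[0,0,0],[0,0,0],[0,0,0],[0,0,0],[0,0,0]]' --hand '[0,0,0,0,0]'

```text
clock: 1.25
tcp_pos: [371.0, 79.9, 189.6]
ee_rot: [-90.0, -0.1, 3.0]
wrist_force: [1.5, 0.4, -0.4]
opening: 43.1
```

Request:
carry_out --slide '[[13,2,-46],[27,3,-92],[40,5,-138],[53,6,-184],[67,8,-230]]' --delta_rot '[[0,0,0],[0,0,0],[0,0,0],[0,0,0],[0,0,0]]' --hand '[0,0,0,0,0]'

```text
clock: 1.75
tcp_pos: [449.7, -146.7, 181.4]
ee_rot: [-90.0, -0.0, 2.9]
wrist_force: [1.0, 0.7, 0.4]
opening: 42.7
```

```bash
python3 -c "
from h import *
plan([-115,-92,180],0)
st=ctrl.read_state();s=ctrl.snapshot('wrist');cv2.imwrite('pics/w1.png',s['pixels'][:,:,::-1]);np.savez('w1.npz',E=wristE(s,st),K=s['intrinsics'])"
```

```text
t 1.75 jig [-129.6  -44.9  181.4] slide [ 14.6   1.4 -47.1] rot [0.   0.01 0.04] F [1.  0.7 0.4] op 42.7
```

View pics/w1.png

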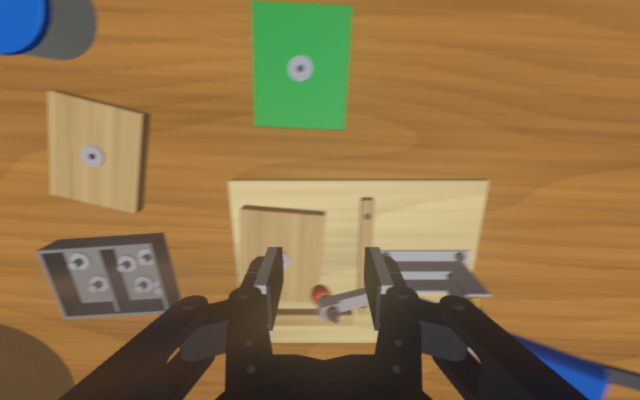

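```bash
python3 -c "
from h import *
d=np.load('w1.npz');K,E=d['K'],d['E']
print([w2j(x).round(1).tolist() for x in onplane(K,E,[[230,181],[488,181]],12)], '(exp -120,-155 / -120,155)')
print([w2j(x).round(1).tolist() for x in onplane(K,E,[[240,207],[325,212]],30)],'board rear corners')
"
```

```text
[[-121.5, -155.8, 12.0], [-121.5, 149.8, 12.0]] (exp -120,-155 / -120,155)
[[-95.2, -141.5, 30.0], [-89.0, -43.3, 30.0]] board rear corners
```

Request:
carry_out --slide '[[8,0,-24],[14,1,-47],[14,50,-47],[14,100,-47],[14,130,-47]]' --delta_rot '[[0,0,0],[0,0,0],[0,0,0],[0,0,0],[0,0,0]]' --hand '[0,0,0,0,0]'

```text
clock: 2.3
tcp_pos: [463.5, -189.4, 47.8]
ee_rot: [-89.8, 0.2, 2.9]
wrist_force: [-0.3, 0.6, -1.4]
opening: 42.4
```

```bash
python3 -c "
from h import *
plan([-115,-92,18],0)
s=ctrl.snapshot('wrist');cv2.imwrite('pics/w2.png',s['pixels'][:,:,::-1])"
```

```text
t 2.3 jig [-118.   -88.2   47.8] slide [ 3.2 29.7 -3.9] rot [-0.17  0.02 -0.24] F [-0.3  0.6 -1.4] op 42.4
```

View pics/w2.png

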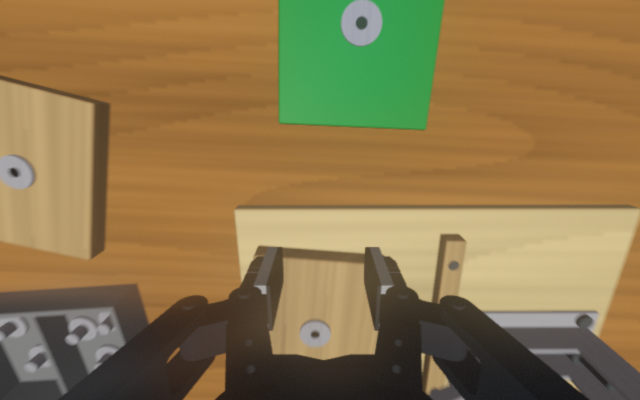

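Request:
carry_out --slide '[[0,15,-4],[0,28,-4],[0,28,-4]]' --delta_rot '[[0,0,0],[0,0,0],[0,0,0]]' --hand '[0,0,0]'

```text
clock: 2.65
tcp_pos: [465.0, -193.9, 22.3]
ee_rot: [-89.9, 0.1, 3.0]
wrist_force: [0.1, -0.5, -0.0]
opening: 42.7
```

```bash
python3 -c "
from h import *
plan([-71,-92,18],0)
s=ctrl.snapshot('wrist');cv2.imwrite('pics/w3.png',s['pixels'][:,:,::-1])"
```

```text
t 2.65 jig [-116.7  -92.8   22.3] slide [45.7  4.2  0.8] rot [-0.1   0.05 -0.14] F [ 0.  -0.5 -0. ] op 42.7
```

View pics/w3.png

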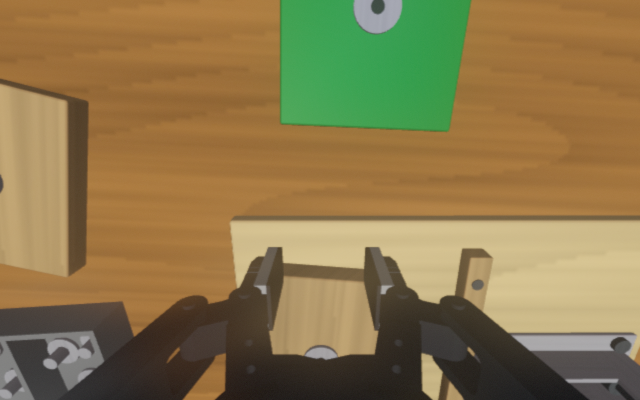

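Request:
carry_out --slide '[[0,5,0],[6,5,0],[12,5,0],[16,5,0]]' --delta_rot '[[0,0,0],[0,0,0],[0,0,0],[0,0,0]]' --hand '[0,0,0,0]'

```text
clock: 3.1
tcp_pos: [483.4, -194.3, 19.0]
ee_rot: [-90.1, -0.1, 3.0]
wrist_force: [0.0, -0.0, -0.3]
opening: 42.5
```

Request:
carry_out --slide '[[3,0,0],[6,0,0],[9,0,0],[12,0,0],[15,0,0]]' --delta_rot '[[0,0,0],[0,0,0],[0,0,0],[0,0,0],[0,0,0]]' --hand '[0,0,0,0,0]'

```text
clock: 3.6
tcp_pos: [497.2, -193.1, 18.2]
ee_rot: [-90.0, 0.0, 3.0]
wrist_force: [-0.7, 0.7, -0.7]
opening: 42.7
```

```bash
python3 -c "
from h import *
plan([-71,-92,18],0)
s=ctrl.snapshot('wrist');cv2.imwrite('pics/w4.png',s['pixels'][:,:,::-1])"
```

```text
t 3.6 jig [-84.5 -93.7  18.2] slide [13.5  0.2  1.7] rot [-0.    0.05 -0.01] F [-0.6  0.7 -0.7] op 42.7
```

View pics/w4.png

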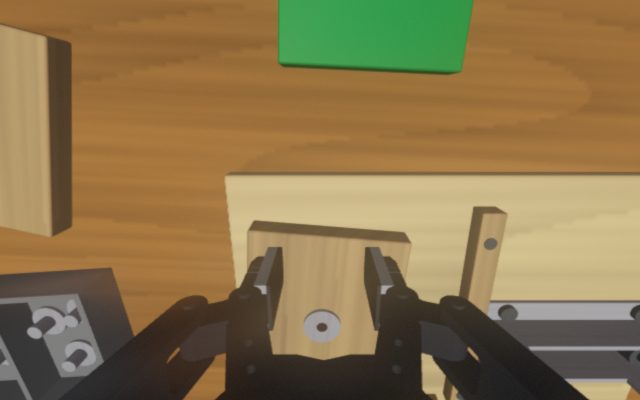

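```bash
python3 -c "
from h import *
s=ctrl.snapshot('wrist');K=s['intrinsics'];E=np.linalg.inv(s['T_tool_cam'])
for y in (0,-7,-13,-19,-30):
  print(y,proj(K,E,[[x,y,21.] for x in (-11,0,11)]).round(0).tolist())
st=ctrl.read_state();E=wristE(s,st)
print([w2j(x).round(1).tolist() for x in onplane(K,E,[[250,222],[408,234],[321,326]],30)])
cv2.imwrite('pics/w4c.png',cv2.resize(s['pixels'][180:380,200:440,::-1],None,fx=3,fy=3,interpolation=cv2.INTER_CUBIC))
t=ctrl.snapshot('scene')['pixels'][170:270,215:360,::-1]; cv2.imwrite('pics/s4.png',cv2.resize(t,None,fx=5.5,fy=5.5,interpolation=cv2.INTER_CUBIC))
"
```

```text
0 [[357.0, 219.0], [357.0, 235.0], [356.0, 251.0]]
-7 [[358.0, 224.0], [358.0, 240.0], [357.0, 256.0]]
-13 [[360.0, 228.0], [359.0, 245.0], [358.0, 261.0]]
-19 [[361.0, 232.0], [360.0, 249.0], [359.0, 266.0]]
-30 [[363.0, 240.0], [362.0, 259.0], [362.0, 276.0]]
[[-98.3, -137.7, 30.0], [-90.7, -43.5, 30.0], [-23.2, -95.7, 30.0]]
```

View pics/w4c.png

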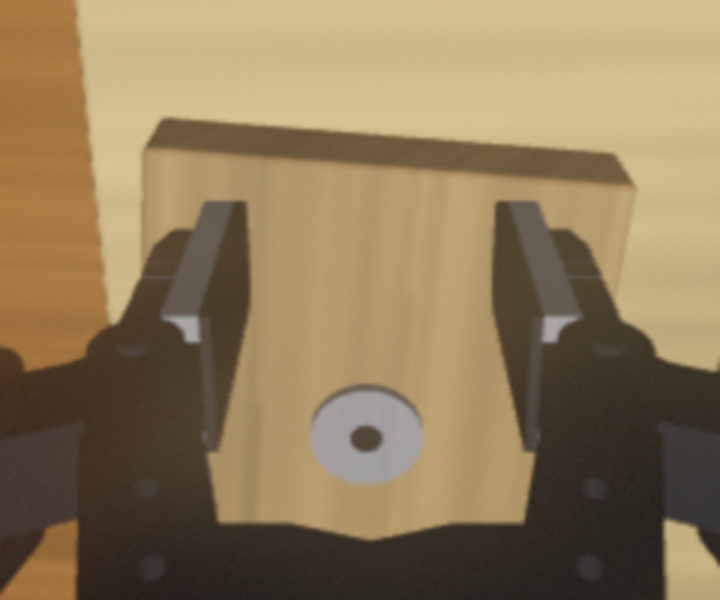

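View pics/s4.png

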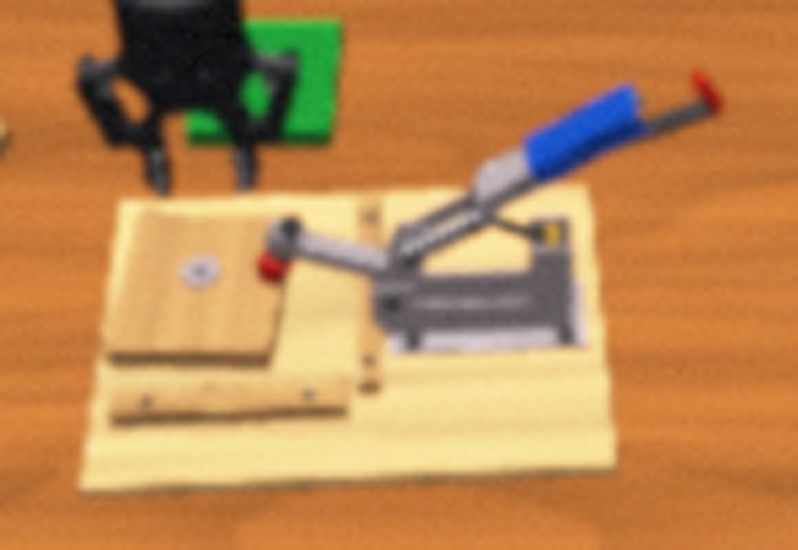

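```bash
python3 -c "
from h import *
K,E=cam('scene');st=ctrl.read_state()
R=Rn.from_euler('xyz',st['ee_rot'],degrees=True)
for y in (0,-20,-40,-60):
  q=proj(K,E,[st['tcp_pos']+R.apply([0,y,z]) for z in (-23,23)]); print(y,((q-[215,170])*5.5).round(0).tolist())
K,E=cam('top');
t=ctrl.snapshot('top')['pixels'][150:245,290:420,::-1]; cv2.imwrite('pics/t4.png',cv2.resize(t,None,fx=6,fy=6,interpolation=cv2.INTER_CUBIC))
for y in (0,-20,-40,-60):
  q=proj(K,E,[st['tcp_pos']+R.apply([0,y,z]) for z in (-23,23)]); print(y,((q-[290,150])*6).round(0).tolist())
"
```

```text
0 [[172.0, 227.0], [244.0, 225.0]]
-20 [[168.0, 205.0], [241.0, 202.0]]
-40 [[165.0, 182.0], [238.0, 179.0]]
-60 [[161.0, 158.0], [235.0, 156.0]]
0 [[654.0, 409.0], [577.0, 415.0]]
-20 [[661.0, 408.0], [583.0, 414.0]]
-40 [[668.0, 408.0], [588.0, 413.0]]
-60 [[674.0, 407.0], [594.0, 413.0]]
```

View pics/t4.png

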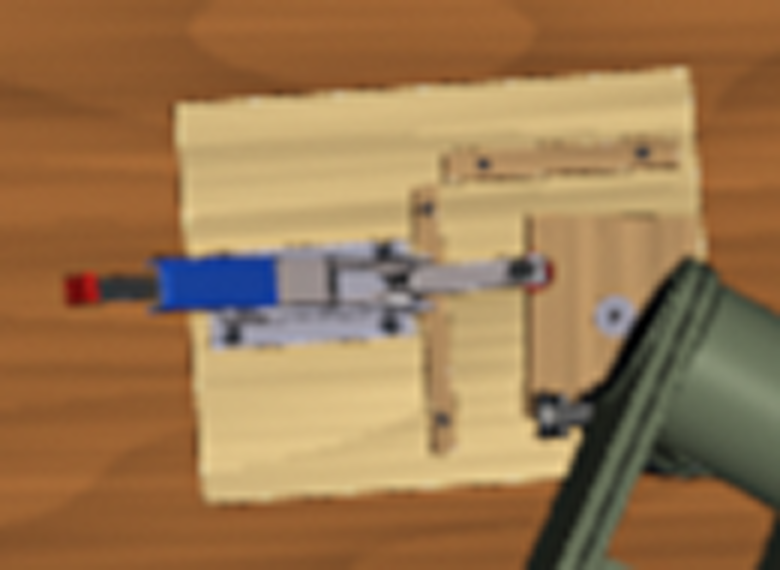

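Request:
carry_out --slide '[[-20,-10,0],[-35,-10,0],[-35,-10,0],[-35,-10,0],[-35,-10,0]]' --delta_rot '[[0,0,0],[0,0,0],[0,0,0],[0,0,0],[0,0,0]]' --hand '[1,1,1,1,1]'

```text
clock: 4.4
tcp_pos: [462.8, -195.2, 28.4]
ee_rot: [-90.0, -0.0, 3.0]
wrist_force: [-0.2, -0.1, -0.3]
opening: 0.3
```

```bash
python3 -c "
from h import *
print(ctrl.grip_depth);plan([-118,-92,18],0)
s=ctrl.snapshot('wrist');cv2.imwrite('pics/w5.png',s['pixels'][:,:,::-1])
K,E=cam('scene');st=ctrl.read_state()
R=Rn.from_euler('xyz',st['ee_rot'],degrees=True)
im=ctrl.snapshot('scene')['pixels'][170:270,215:360,::-1]; im=cv2.resize(im,None,fx=5.5,fy=5.5,interpolation=cv2.INTER_CUBIC)
for y in (0,-20,-40,-60):
  q=proj(K,E,st['tcp_pos']+R.apply([0,y,0]))[0]; q=((q-[215,170]+.5)*5.5-.5); cv2.circle(im,tuple(int(v) for v in q),4,(255,0,255),1)
cv2.imwrite('pics/s5.png',im)
"
```

```text
-18.700000000000003
t 4.4 jig [-119.   -94.    28.4] slide [ 1.  10.4  2. ] rot [0.02 0.05 0.05] F [-0.2 -0.1 -0.3] op 0.3
```

View pics/w5.png

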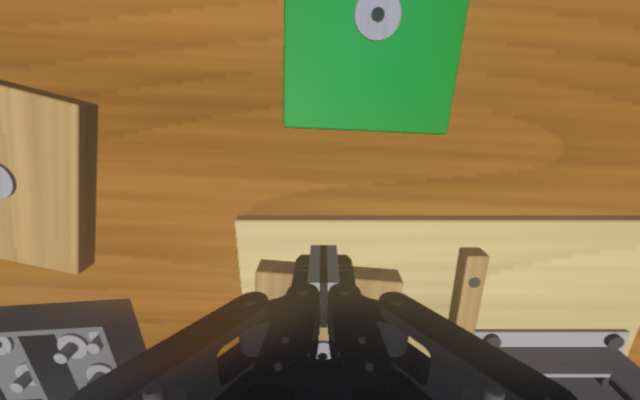

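View pics/s5.png

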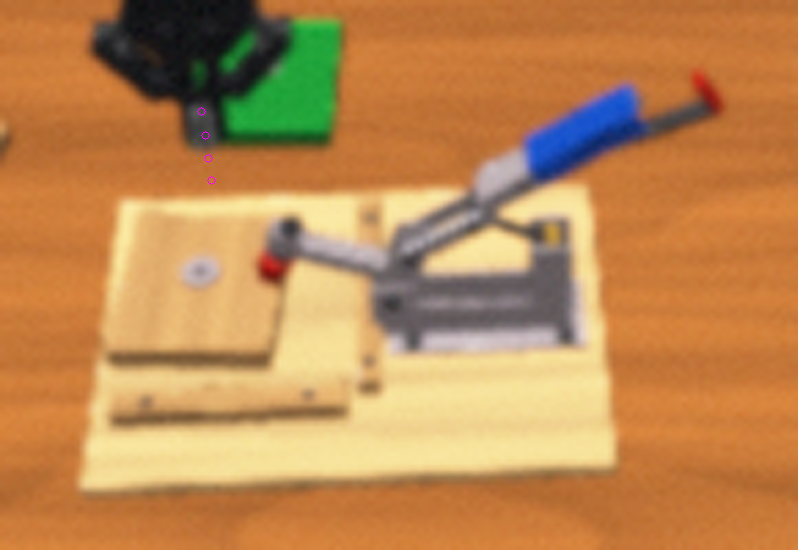

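The scene and wrist views agree that the real fingertips are about 30–36 mm behind the reported TCP, so the fingers passed above the board at zero force. I'll allow for that offset and confirm it by sight as I go lower.

Request:
carry_out --slide '[[0,10,1],[0,20,1],[0,28,1],[0,34,1],[0,38,1]]' --delta_rot '[[0,0,0],[0,0,0],[0,0,0],[0,0,0],[0,0,0]]' --hand '[0,0,0,0,0]'

```text
clock: 5.05
tcp_pos: [461.4, -193.6, -10.9]
ee_rot: [-89.9, 0.1, 3.0]
wrist_force: [0.1, -0.4, 0.1]
opening: 42.8
```

```bash
cat >> h.py <<'E'
def look(tag,wr=True,sc=True):
    if wr:
        s=ctrl.snapshot('wrist');cv2.imwrite(f'pics/w{tag}.png',s['pixels'][:,:,::-1])
    if sc:
        im=ctrl.snapshot('scene')['pixels'][150:270,215:360,::-1]; cv2.imwrite(f'pics/s{tag}.png',cv2.resize(im,None,fx=5,fy=5,interpolation=cv2.INTER_CUBIC))
E
python3 -c "
from h import *
plan([-118,-92,-18],0);look(6)
"
```

```text
t 5.05 jig [-120.3  -92.3  -10.9] slide [2.3 7.1 0.3] rot [-0.06  0.05 -0.08] F [ 0.  -0.4  0.1] op 42.8
```

View pics/w6.png

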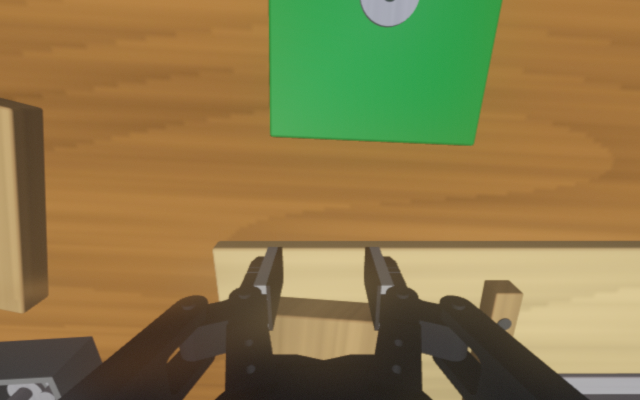

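View pics/s6.png

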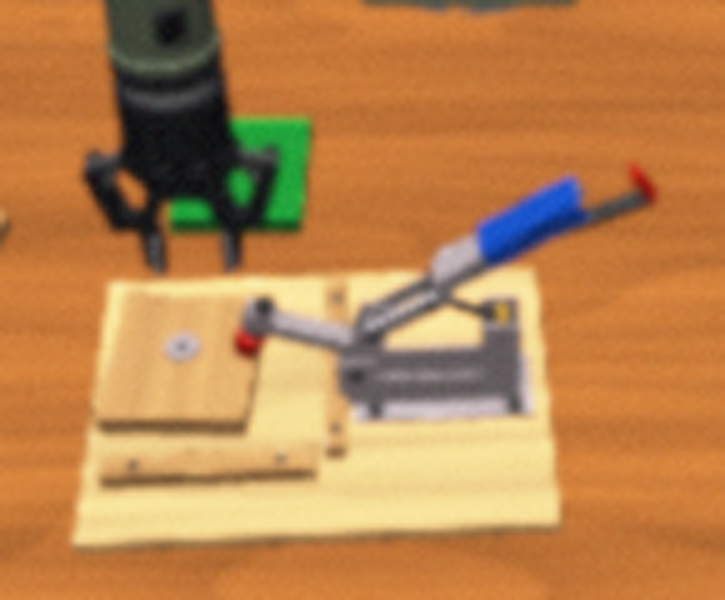

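Request:
carry_out --slide '[[3,3,0],[6,5,0],[10,5,0],[14,5,0],[18,5,0]]' --delta_rot '[[0,0,0],[0,0,0],[0,0,0],[0,0,0],[0,0,0]]' --hand '[0,0,0,0,0]'

```text
clock: 5.65
tcp_pos: [480.6, -193.2, -14.5]
ee_rot: [-90.0, -0.0, 3.0]
wrist_force: [-3.1, -0.8, 0.8]
opening: 42.4
```

Request:
carry_out --slide '[[3,0,0],[6,0,0],[9,0,0]]' --delta_rot '[[0,0,0],[0,0,0],[0,0,0]]' --hand '[0,0,0]'

```text
clock: 5.95
tcp_pos: [488.9, -192.6, -14.7]
ee_rot: [-90.0, 0.0, 3.0]
wrist_force: [-2.5, -1.3, 1.9]
opening: 42.5
```

```bash
python3 -c "
from h import *
plan([-71,-92,-18],0);look(7)
"
```

```text
t 5.95 jig [-92.8 -92.7 -14.7] slide [21.8  3.3  0.7] rot [-0.    0.05 -0.04] F [-2.6 -1.2  1.9] op 42.5
```

View pics/w7.png

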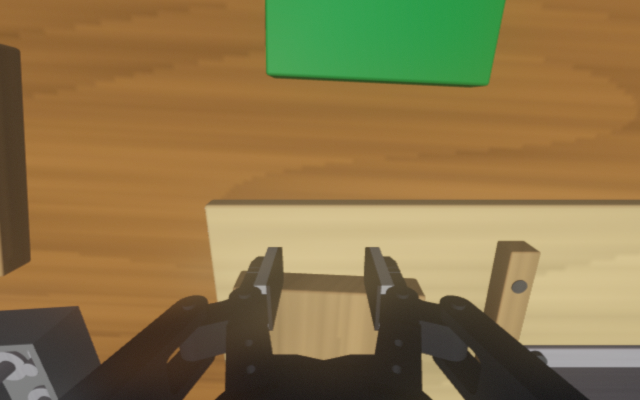

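Request:
carry_out --slide '[[3,0,0],[6,0,0],[9,0,0],[11,0,0],[13,0,0]]' --delta_rot '[[0,0,0],[0,0,0],[0,0,0],[0,0,0],[0,0,0]]' --hand '[0,0,0,0,0]'

```text
clock: 6.55
tcp_pos: [502.0, -191.8, -14.8]
ee_rot: [-90.0, 0.0, 3.0]
wrist_force: [-2.9, -0.8, 1.3]
opening: 42.4
```

Request:
carry_out --slide '[[1.5,0,0],[3,0,0]]' --delta_rot '[[0,0,0],[0,0,0]]' --hand '[0,0]'

```text
clock: 6.75
tcp_pos: [505.0, -191.6, -14.8]
ee_rot: [-90.0, 0.0, 3.0]
wrist_force: [-2.1, -0.3, -0.5]
opening: 42.8
```

```bash
python3 -c "
from h import *
plan([-71,-92,-18],0);look(8)
"
```

```text
t 6.75 jig [-76.7 -92.5 -14.8] slide [5.7 3.2 0.5] rot [-0.01  0.06 -0.02] F [-2.1 -0.1 -0.5] op 42.8
```

View pics/s8.png

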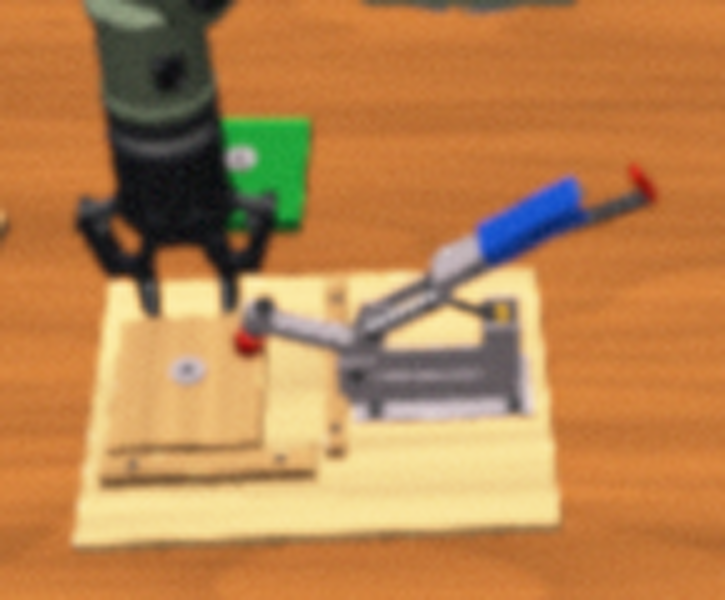

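Close to the x batten. I'll use 1 mm steps now.

Request:
carry_out --slide '[[1,0,0],[2,0,0]]' --delta_rot '[[0,0,0],[0,0,0]]' --hand '[0,0]'

```text
clock: 7.05
tcp_pos: [506.9, -191.6, -14.7]
ee_rot: [-90.0, 0.0, 2.9]
wrist_force: [-0.2, 0.1, 0.2]
opening: 42.7
```

Request:
carry_out --slide '[[1,0,0]]' --delta_rot '[[0,0,0]]' --hand '[0]'

```text
clock: 7.15
tcp_pos: [508.0, -191.6, -14.8]
ee_rot: [-90.0, 0.0, 3.0]
wrist_force: [-1.3, 0.8, -0.4]
opening: 42.8
```

Request:
carry_out --slide '[[1,0,0]]' --delta_rot '[[0,0,0]]' --hand '[0]'

```text
clock: 7.25
tcp_pos: [509.0, -191.5, -14.8]
ee_rot: [-90.0, 0.0, 3.0]
wrist_force: [-2.4, 0.5, -0.8]
opening: 42.6
```

Request:
carry_out --slide '[[1,0,0]]' --delta_rot '[[0,0,0]]' --hand '[0]'

```text
clock: 7.35
tcp_pos: [509.3, -191.5, -14.8]
ee_rot: [-90.0, 0.1, 3.0]
wrist_force: [-5.5, -1.0, 3.5]
opening: 42.5
```

Request:
carry_out --slide '[[1,0,0]]' --delta_rot '[[0,0,0]]' --hand '[0]'

```text
clock: 7.45
tcp_pos: [509.2, -191.5, -14.8]
ee_rot: [-90.0, 0.2, 3.0]
wrist_force: [-8.3, -0.9, 6.0]
opening: 42.9
```

Request:
carry_out --slide '[[0.7,0,0]]' --delta_rot '[[0,0,0]]' --hand '[0]'

```text
clock: 7.55
tcp_pos: [509.2, -191.5, -14.8]
ee_rot: [-90.0, 0.3, 3.0]
wrist_force: [-9.3, -1.8, 6.7]
opening: 42.9
```

Request:
carry_out --slide '[[-8,0,0],[-16,-10,0],[-16,-60,0],[-16,-110,-10],[-16,-160,-20]]' --delta_rot '[[0,0,0],[0,0,0],[0,0,0],[0,8,0],[0,16,0]]' --hand '[0,0,0,0,0]'

```text
clock: 8.05
tcp_pos: [496.6, -211.7, 145.7]
ee_rot: [-90.0, -0.1, -13.4]
wrist_force: [0.9, -0.5, -0.7]
opening: 42.7
```

```bash
python3 -c "
from h import *
plan([2,-160,150],-90,0)
t=ctrl.snapshot('top')['pixels'][150:245,290:420,::-1]; cv2.imwrite('pics/t9.png',cv2.resize(t,None,fx=6,fy=6,interpolation=cv2.INTER_CUBIC))
"
```

```text
t 8.05 jig [ -86.1 -112.2  145.7] slide [ 98.   -4.1 -21.3] rot [-6.000e-02  7.375e+01  7.000e-02] F [ 0.9 -0.6 -0.7] op 42.7
```

View pics/t9.png

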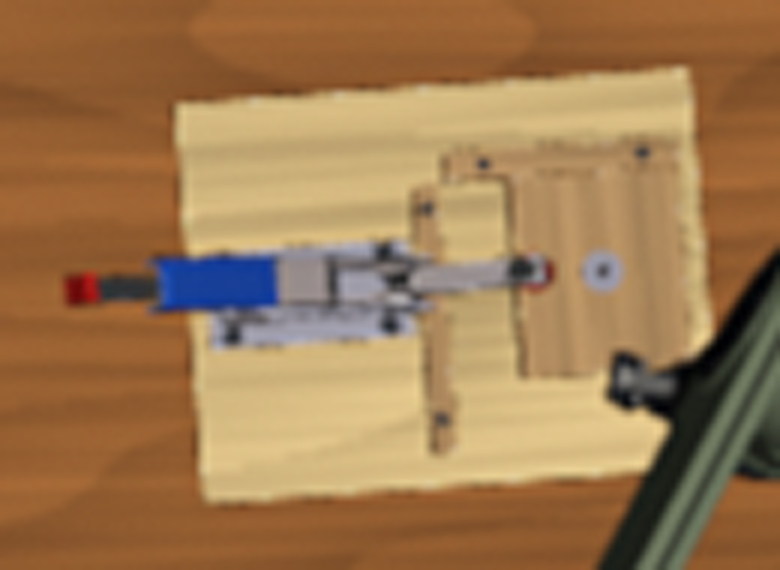

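Request:
carry_out --slide '[[10,-2,-20],[30,-4,-35],[50,-4,-40],[75,-4,-35],[95,-4,-30]]' --delta_rot '[[0,8,0],[0,16,0],[0,24,0],[0,32,0],[0,40,0]]' --hand '[0,0,0,0,0]'

```text
clock: 8.6
tcp_pos: [583.8, -263.3, 148.2]
ee_rot: [-89.9, -0.1, -53.4]
wrist_force: [1.1, 0.2, -0.4]
opening: 42.4
```

Request:
carry_out --slide '[[0,0,0],[0,0,0],[0,0,0],[0,0,0],[0,0,0]]' --delta_rot '[[0,7,0],[0,14,0],[0,21,0],[0,28,0],[0,34,0]]' --hand '[0,0,0,0,0]'

```text
clock: 9.1
tcp_pos: [582.8, -262.5, 148.0]
ee_rot: [-89.9, -0.0, -87.3]
wrist_force: [0.2, 0.2, 0.1]
opening: 42.8
```

```bash
python3 -c "
from h import *
plan([2,-158,110],-90,20)
"
```

```text
t 9.1 jig [  -2.6 -167.3  148. ] slide [-9.3 38.   4.5] rot [-0.13 -0.16 20.03] F [0.2 0.2 0.1] op 42.8
```

Request:
carry_out --slide '[[-3,20,4],[-6,45,4],[-9,90,4],[-9,128,4],[-9,128,4]]' --delta_rot '[[0,0,7],[0,0,14],[0,0,20],[0,0,20],[0,0,20]]' --hand '[0,0,0,0,0]'

```text
clock: 9.6
tcp_pos: [581.0, -250.8, 12.6]
ee_rot: [-90.6, 20.5, -87.3]
wrist_force: [-1.4, 1.2, -0.5]
opening: 42.8
```

```bash
python3 -c "
from h import *
plan([2,-158,-14],-90,20);look(10)
"
```

```text
t 9.6 jig [  -3.8 -155.5   12.6] slide [11.7 24.   6. ] rot [ 0.53 -0.21 -0.49] F [-1.3  1.2 -0.5] op 42.8
```

View pics/w10.png

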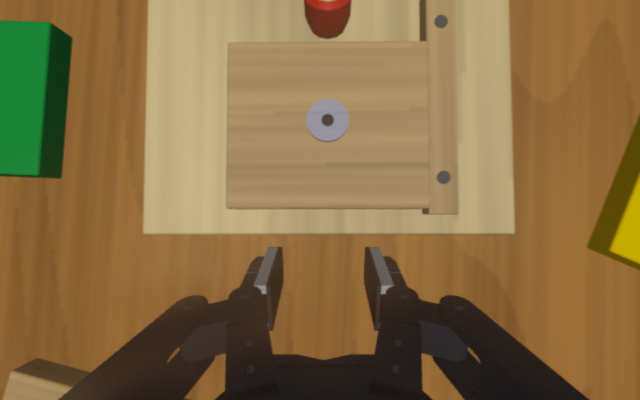

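View pics/s10.png

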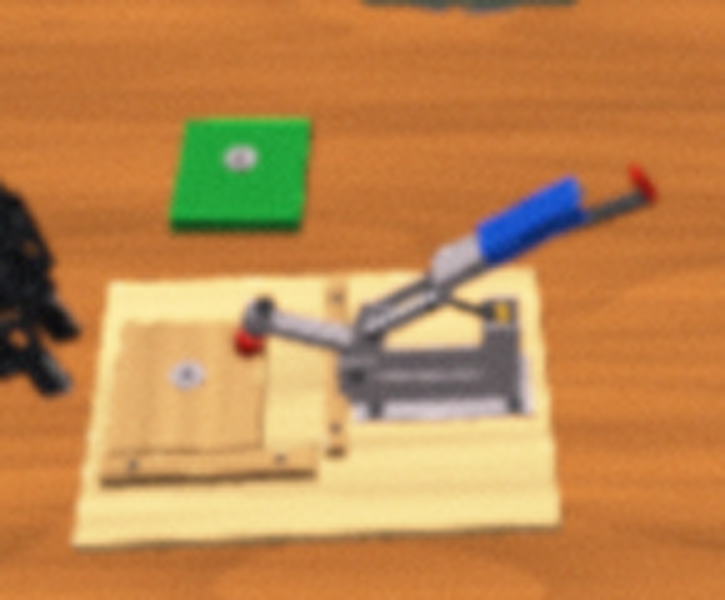

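Request:
carry_out --slide '[[4,12,3],[8.5,23.5,4],[8.5,23.5,4]]' --delta_rot '[[0,0,0],[0,0,0],[0,0,0]]' --hand '[0,0,0]'

```text
clock: 10.0
tcp_pos: [589.9, -252.2, -6.1]
ee_rot: [-90.0, 20.0, -87.0]
wrist_force: [-1.0, 0.3, -0.1]
opening: 42.7
```

```bash
python3 -c "
from h import *
plan([2,-148,-13],-90,20);look(11)
"
```

```text
t 10.0 jig [   5.  -157.4   -6.1] slide [-6.5  9.7 -3. ] rot [ 0.07  0.1  -0.01] F [-0.9  0.4 -0.1] op 42.7
```

View pics/w11.png

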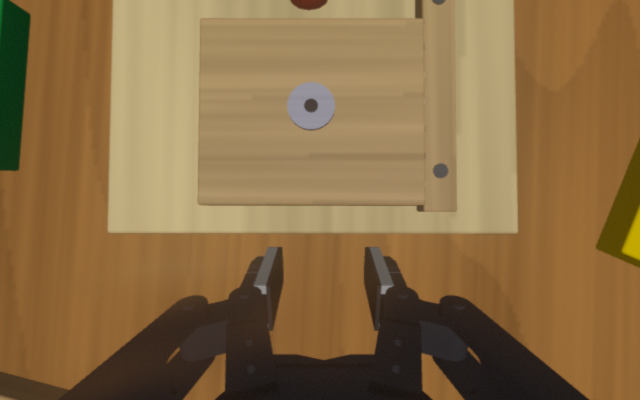

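View pics/s11.png

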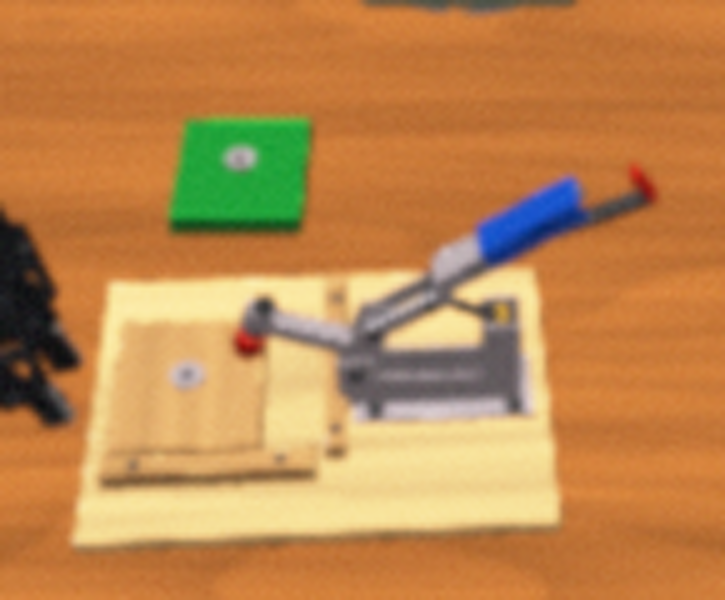

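Request:
carry_out --slide '[[2.4,6.6,-3],[-2.2,8.3,-3],[-7,10,-3],[-11.7,11.7,-3]]' --delta_rot '[[0,0,0],[0,0,0],[0,0,0],[0,0,0]]' --hand '[0,0,0,0]'

```text
clock: 10.5
tcp_pos: [586.2, -237.7, -12.5]
ee_rot: [-90.0, 20.0, -87.0]
wrist_force: [-0.6, 0.0, 1.3]
opening: 42.5
```

```bash
python3 -c "
from h import *
plan([0,-108,-13],-90,20);look(12)
"
```

```text
t 10.5 jig [   2.1 -142.6  -12.5] slide [-32.4  12.3  -2. ] rot [ 0.02  0.05 -0.01] F [-0.6  0.1  1.3] op 42.5
```

View pics/w12.png

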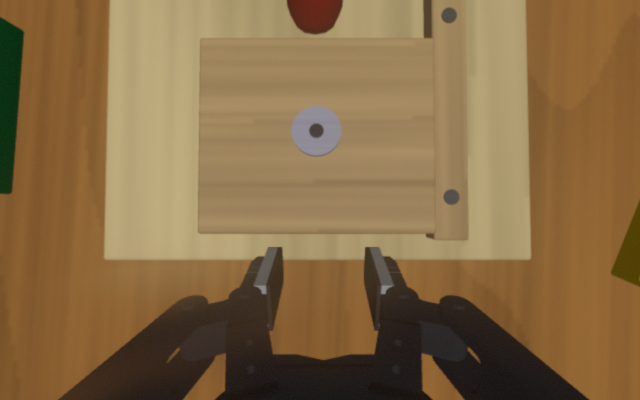

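Request:
carry_out --slide '[[-3.8,1.4,-1],[-7.5,2.7,-1],[-11.3,4.1,-1],[-15,5.5,-1],[-18.8,6.8,-1]]' --delta_rot '[[0,0,0],[0,0,0],[0,0,0],[0,0,0],[0,0,0]]' --hand '[0,0,0,0,0]'

```text
clock: 11.1
tcp_pos: [584.3, -218.5, -12.5]
ee_rot: [-90.0, 20.0, -87.1]
wrist_force: [0.5, -2.2, -0.3]
opening: 42.8
```

```bash
python3 -c "
from h import *
plan([0,-98,-13],-90,20);look(13)
"
```

```text
t 11.1 jig [   1.1 -123.4  -12.5] slide [-23.7   9.2  -1.1] rot [-0.    0.04  0.05] F [ 0.4 -2.3 -0.3] op 42.8
```

View pics/w13.png

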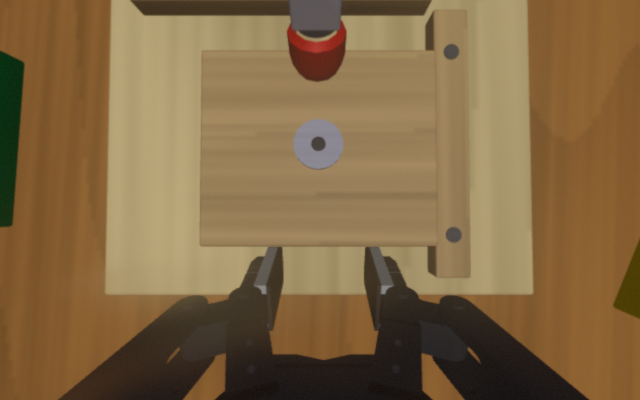

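Request:
carry_out --slide '[[-3.8,1.4,-0.5],[-7.5,2.7,-1],[-11.3,4.1,-1],[-15,5.5,-1],[-17.8,6.5,-1]]' --delta_rot '[[0,0,0],[0,0,0],[0,0,0],[0,0,0],[0,0,0]]' --hand '[0,0,0,0,0]'

```text
clock: 11.7
tcp_pos: [582.2, -199.0, -12.6]
ee_rot: [-90.0, 20.0, -87.0]
wrist_force: [1.0, -2.1, -0.1]
opening: 42.6
```

```bash
python3 -c "
from h import *
plan([0,-98,-13],-90,20);look(14)
"
```

```text
t 11.7 jig [ 1.000e-01 -1.039e+02 -1.260e+01] slide [-5.4  2.4 -0. ] rot [0.02 0.06 0.  ] F [ 0.9 -2.1 -0.1] op 42.6
```

View pics/w14.png

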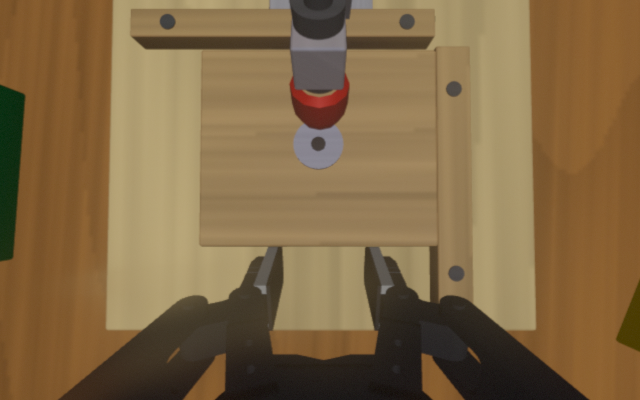

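View pics/s14.png

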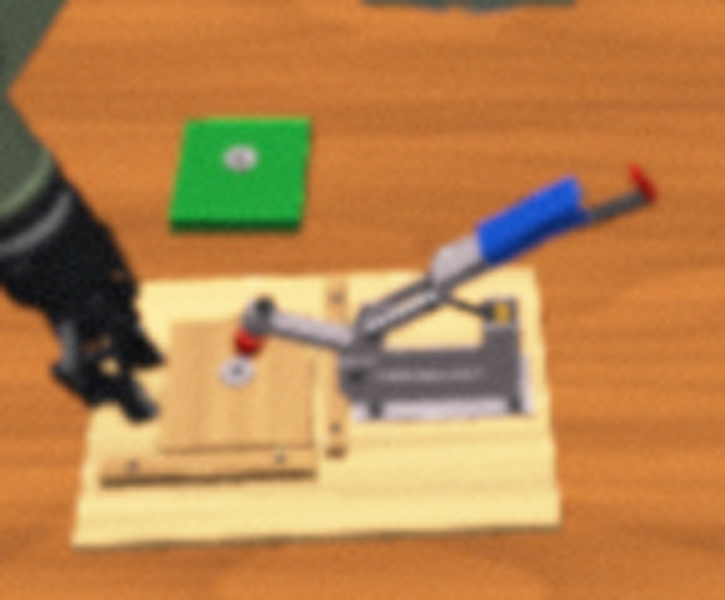

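About 5 mm remain. I'll go in fine steps.

Request:
carry_out --slide '[[-1.4,0.5,0],[-2.8,1,0]]' --delta_rot '[[0,0,0],[0,0,0]]' --hand '[0,0]'

```text
clock: 12.0
tcp_pos: [582.1, -196.6, -12.6]
ee_rot: [-90.0, 20.0, -87.1]
wrist_force: [-0.3, -2.1, -0.5]
opening: 42.7
```

Request:
carry_out --slide '[[-1,0.4,0]]' --delta_rot '[[0,0,0]]' --hand '[0]'

```text
clock: 12.1
tcp_pos: [582.0, -195.5, -12.6]
ee_rot: [-90.0, 20.0, -87.1]
wrist_force: [-0.5, -2.2, 0.7]
opening: 42.8
```

Request:
carry_out --slide '[[-1,0.4,0]]' --delta_rot '[[0,0,0]]' --hand '[0]'

```text
clock: 12.2
tcp_pos: [582.0, -194.5, -12.6]
ee_rot: [-90.0, 20.0, -87.1]
wrist_force: [-0.4, -1.5, 0.6]
opening: 42.9
```

Request:
carry_out --slide '[[-1,0.4,0]]' --delta_rot '[[0,0,0]]' --hand '[0]'

```text
clock: 12.3
tcp_pos: [581.9, -193.4, -12.7]
ee_rot: [-90.0, 20.0, -87.1]
wrist_force: [0.4, -1.5, 1.8]
opening: 42.3
```

Request:
carry_out --slide '[[-1,0.4,0]]' --delta_rot '[[0,0,0]]' --hand '[0]'

```text
clock: 12.4
tcp_pos: [581.9, -192.2, -12.7]
ee_rot: [-90.0, 20.0, -87.0]
wrist_force: [0.7, -1.8, 1.1]
opening: 42.3
```

Request:
carry_out --slide '[[-0.8,0.3,0]]' --delta_rot '[[0,0,0]]' --hand '[0]'

```text
clock: 12.5
tcp_pos: [581.9, -191.4, -12.7]
ee_rot: [-90.0, 20.0, -87.1]
wrist_force: [0.0, -1.6, 0.2]
opening: 42.2
```

Request:
carry_out --slide '[[-0.8,0.3,0]]' --delta_rot '[[0,0,0]]' --hand '[0]'

```text
clock: 12.6
tcp_pos: [581.8, -190.5, -12.7]
ee_rot: [-90.0, 20.0, -87.0]
wrist_force: [1.0, -1.9, 0.7]
opening: 43.1
```

Request:
carry_out --slide '[[-0.8,0.3,0]]' --delta_rot '[[0,0,0]]' --hand '[0]'

```text
clock: 12.7
tcp_pos: [581.9, -190.1, -12.7]
ee_rot: [-90.0, 19.9, -87.0]
wrist_force: [-0.5, -3.7, 1.0]
opening: 42.3
```

Request:
carry_out --slide '[[-0.8,0.3,0]]' --delta_rot '[[0,0,0]]' --hand '[0]'

```text
clock: 12.8
tcp_pos: [581.9, -190.1, -12.7]
ee_rot: [-90.0, 19.8, -87.0]
wrist_force: [0.1, -5.4, 0.3]
opening: 42.5
```

```bash
python3 -c "
from h import *
plan([0,-98,-13],-90,20);look(15)
"
```

```text
t 12.8 jig [  0.2 -94.9 -12.7] slide [ 3.  -0.7 -0.2] rot [-0.01  0.06  0.15] F [-0.2 -5.4  0.3] op 42.5
```

View pics/w15.png

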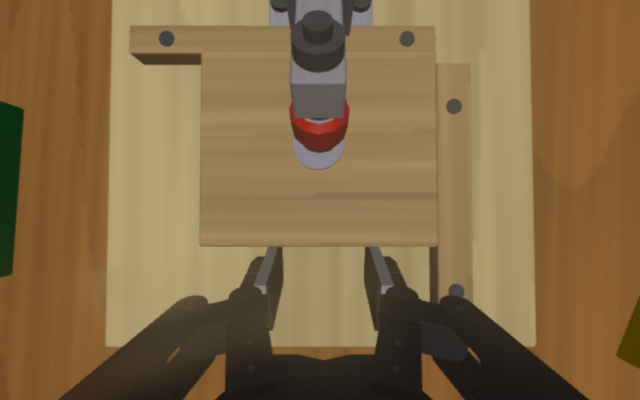

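Request:
carry_out --slide '[[-0.8,0.3,0],[-0.8,0.3,0]]' --delta_rot '[[0,0,0],[0,0,0]]' --hand '[0,0]'

```text
clock: 13.1
tcp_pos: [581.9, -190.1, -12.7]
ee_rot: [-90.0, 19.8, -87.0]
wrist_force: [-0.4, -5.3, 1.5]
opening: 42.6
```

Request:
carry_out --slide '[[9.4,-3.4,0],[28,-10,0],[35,-30,0]]' --delta_rot '[[0,0,0],[0,0,0],[0,0,0]]' --hand '[0,0,0]'

```text
clock: 13.4
tcp_pos: [581.5, -229.6, 0.8]
ee_rot: [-90.3, 20.3, -87.1]
wrist_force: [0.5, -0.1, -0.1]
opening: 42.6
```

```bash
python3 -c "
from h import *
plan([0,-98,-13],-90,20)
st=ctrl.read_state();s=ctrl.snapshot('wrist');cv2.imwrite('pics/w16.png',s['pixels'][:,:,::-1])
np.savez('w16.npz',E=wristE(s,st),K=s['intrinsics'])
im=s['pixels'][:,:,::-1]; cv2.imwrite('pics/w16c.png',cv2.resize(im[10:250,120:520],None,fx=2,fy=2,interpolation=cv2.INTER_CUBIC))
"
```

```text
t 13.4 jig [  -2.2 -134.3    0.8] slide [-29.3  25.5   2.4] rot [ 0.3  -0.04 -0.31] F [ 0.5 -0.1 -0.1] op 42.6
```

View pics/w16c.png

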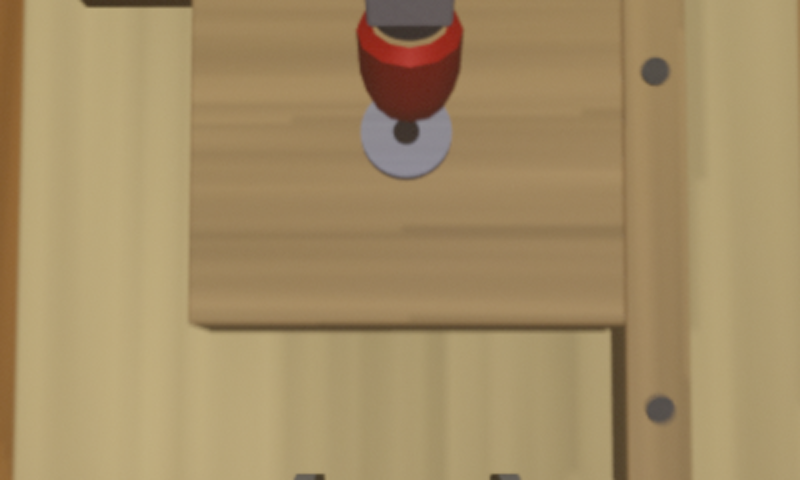

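Request:
carry_out --slide '[[-17,-47,0],[-34,-94,0],[-51,-141,0],[-68,-188,0],[-85,-235,0]]' --delta_rot '[[0,0,0],[0,0,-4],[0,0,-8],[0,0,-14],[0,0,-20]]' --hand '[0,0,0,1,1]'

```text
clock: 13.95
tcp_pos: [583.6, -231.0, 255.3]
ee_rot: [-90.0, -0.1, -87.1]
wrist_force: [0.2, -0.2, 0.1]
opening: 14.4
```

```bash
python3 -c "
from h import *
plan([0,100,280],0)
t=ctrl.snapshot('scene')['pixels'][150:270,215:360,::-1]; cv2.imwrite('pics/s17.png',cv2.resize(t,None,fx=5,fy=5,interpolation=cv2.INTER_CUBIC))
"
```

```text
t 13.95 jig [-2.000e-01 -1.359e+02  2.553e+02] slide [-2.358e+02 -2.530e+01  2.000e-01] rot [  0.09 -89.99   0.14] F [ 0.2 -0.2  0.1] op 14.4
```

View pics/s17.png

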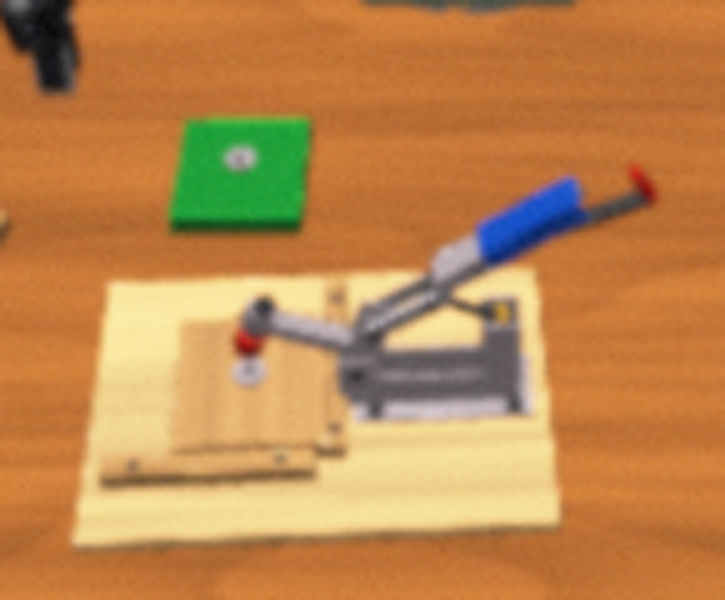

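Request:
carry_out --slide '[[-45,-5,-10],[-90,-10,-20],[-135,-10,-30],[-180,-10,-40],[-225,-10,-50]]' --delta_rot '[[0,-8,0],[0,-16,0],[0,-24,0],[0,-32,0],[0,-40,0]]' --hand '[1,1,1,1,1]'

```text
clock: 14.5
tcp_pos: [521.0, -6.8, 262.6]
ee_rot: [-90.0, 0.1, -46.7]
wrist_force: [0.8, 0.0, 0.2]
opening: -0.3
```

Request:
carry_out --slide '[[0,0,0],[0,0,0],[0,0,0],[0,0,0],[0,0,0]]' --delta_rot '[[0,-8,0],[0,-16,0],[0,-24,0],[0,-32,0],[0,-40,0]]' --hand '[1,1,1,1,1]'

```text
clock: 15.0
tcp_pos: [521.7, -8.3, 262.5]
ee_rot: [-89.9, 0.1, -6.7]
wrist_force: [-0.7, 0.8, -0.7]
opening: 0.4
```

```bash
python3 -c "
from h import *
plan([0,152,230],0);look(18,sc=False)
"
```

```text
t 15.0 jig [-50.7  89.7 262.5] slide [39.8 32.5 69.8] rot [-0.11 -9.56 -0.11] F [-0.6  0.8 -0.7] op 0.4
```

View pics/w18.png

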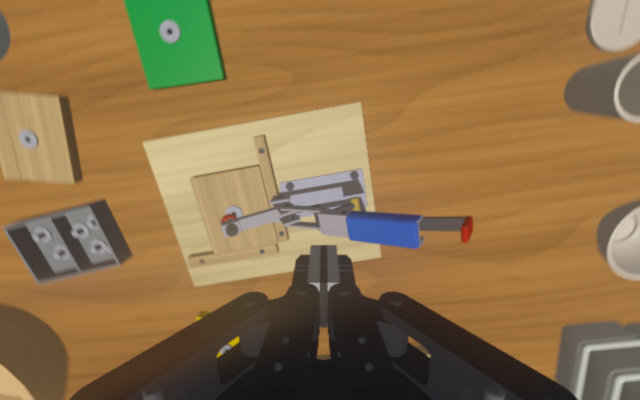

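Request:
carry_out --slide '[[20,0,35],[40,10,70],[40,30,70],[40,30,70]]' --delta_rot '[[0,-5,0],[0,-9.6,0],[0,-9.6,0],[0,-9.6,0]]' --hand '[1,1,1,1]'

```text
clock: 15.45
tcp_pos: [568.1, 56.7, 229.2]
ee_rot: [-89.9, 0.5, 2.6]
wrist_force: [-0.9, -0.4, -0.9]
opening: -0.0
```

```bash
python3 -c "
from h import *
plan([0,152,170],0);look(19)
"
```

```text
t 15.45 jig [ -1.1 152.2 229.2] slide [ 1.6 59.2 -0.3] rot [-0.1  -0.35 -0.48] F [-0.9 -0.4 -0.9] op -0.0
```

View pics/w19.png

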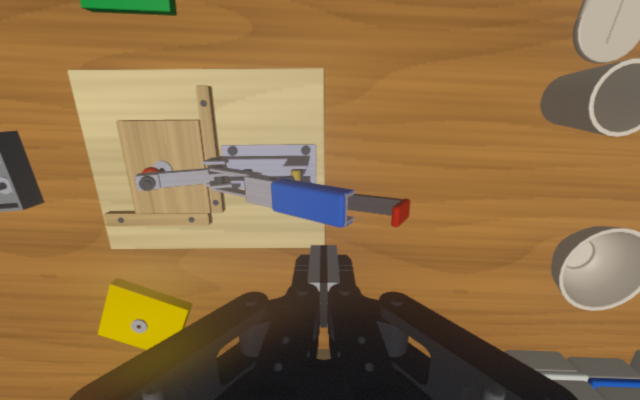

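View pics/s19.png

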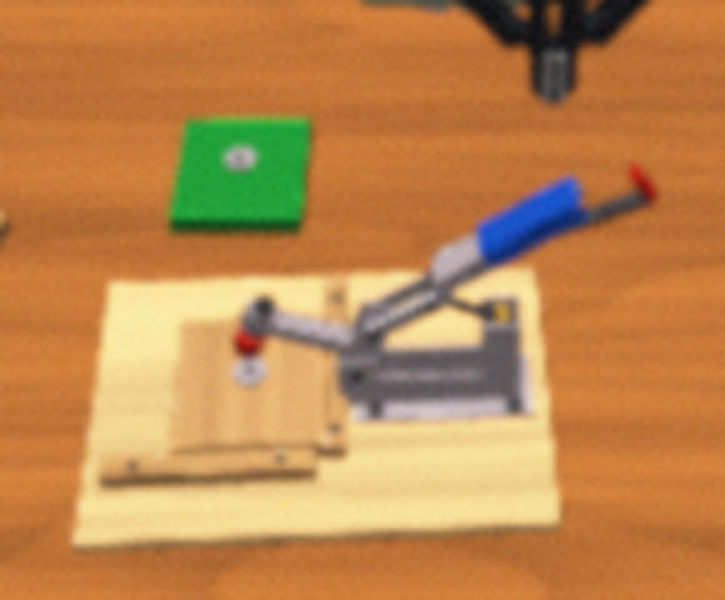

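Request:
carry_out --slide '[[1,25,0],[1,50,0],[1,60,0]]' --delta_rot '[[0,0,0],[0,0,0],[0,0,0]]' --hand '[1,1,1]'

```text
clock: 15.85
tcp_pos: [570.2, 54.7, 172.0]
ee_rot: [-90.0, 0.2, 2.4]
wrist_force: [-0.4, -0.9, -0.9]
opening: -0.2
```

Request:
carry_out --slide '[[0,5,0],[0,10,0]]' --delta_rot '[[0,0,0],[0,0,0]]' --hand '[1,1]'

```text
clock: 16.05
tcp_pos: [572.5, 54.9, 164.5]
ee_rot: [-90.0, -0.1, 2.5]
wrist_force: [0.1, -0.1, 0.9]
opening: 0.2
```

```bash
python3 -c "
from h import *
plan([0,152,130],0);look(20)
"
```

```text
t 16.05 jig [  3.2 150.2 164.5] slide [-3.3 34.5  1.8] rot [ 0.01 -0.4   0.13] F [ 0.1 -0.1  0.9] op 0.2
```

View pics/w20.png

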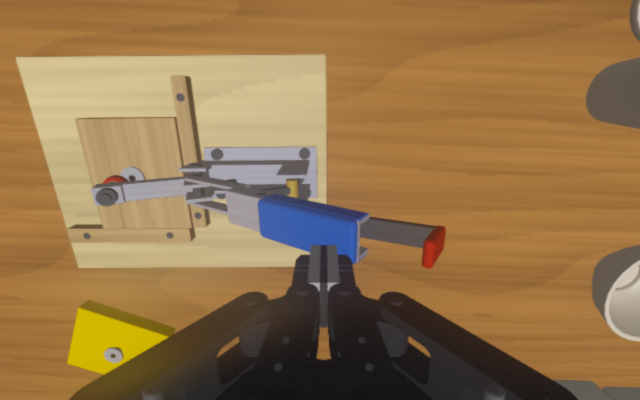

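View pics/s20.png

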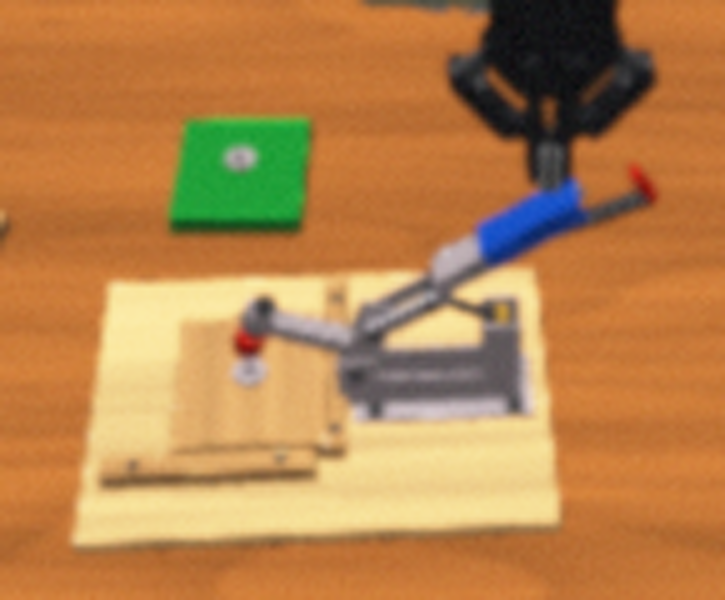

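Request:
carry_out --slide '[[-3,2,2],[-3,6,2],[-3,10,2],[-3,14,2]]' --delta_rot '[[0,0,0],[0,0,0],[0,0,0],[0,0,0]]' --hand '[1,1,1,1]'

```text
clock: 16.55
tcp_pos: [568.9, 57.2, 149.5]
ee_rot: [-90.0, -0.1, 2.6]
wrist_force: [-0.3, -0.5, 2.0]
opening: -0.1
```

Request:
carry_out --slide '[[0,3,0],[0,6,0],[0,9,0]]' --delta_rot '[[0,0,0],[0,0,0],[0,0,0]]' --hand '[1,1,1]'

```text
clock: 16.85
tcp_pos: [568.8, 57.1, 140.3]
ee_rot: [-90.0, -0.0, 2.5]
wrist_force: [-0.7, 0.9, 1.9]
opening: 0.1
```

```bash
python3 -c "
from h import *
plan([0,152,100],0);look(21)
"
```

```text
t 16.85 jig [ -0.4 152.6 140.3] slide [ 0.4 40.3 -0.6] rot [-0.   -0.35  0.03] F [-0.6  0.9  1.9] op 0.1
```

View pics/s21.png

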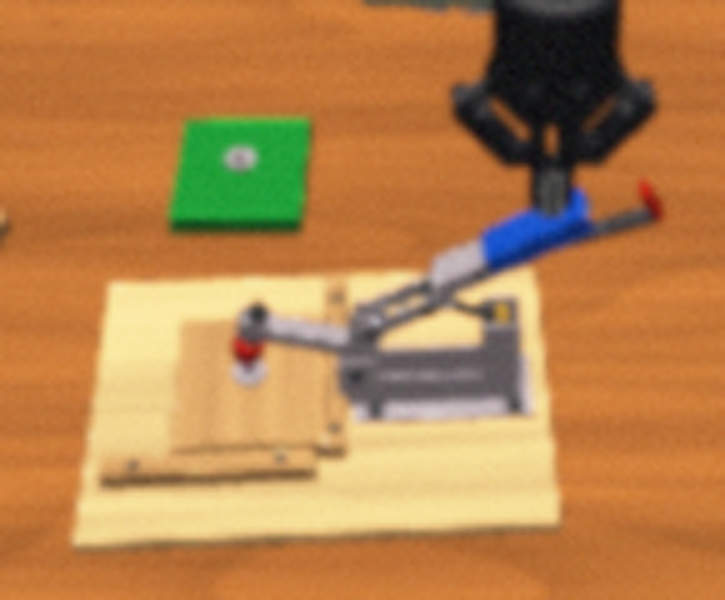

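View pics/w21.png

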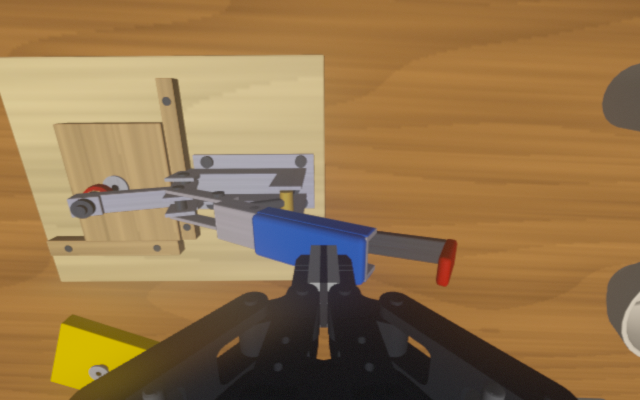

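Contact is at about 2 N and the handle is moving down. I'll keep going.

Request:
carry_out --slide '[[0,4,0],[0,8,0],[0,12,0]]' --delta_rot '[[0,0,0],[0,0,0],[0,0,0]]' --hand '[1,1,1]'

```text
clock: 17.25
tcp_pos: [568.5, 57.2, 127.9]
ee_rot: [-90.0, 0.0, 2.6]
wrist_force: [0.4, -0.1, 1.6]
opening: -0.1
```

Request:
carry_out --slide '[[0,3,0],[0,6,0]]' --delta_rot '[[0,0,0],[0,0,0]]' --hand '[1,1]'

```text
clock: 17.45
tcp_pos: [568.3, 57.2, 121.8]
ee_rot: [-90.0, 0.0, 2.6]
wrist_force: [-1.8, -0.3, 2.1]
opening: -0.1
```

Request:
carry_out --slide '[[0,3,0],[0,6,0]]' --delta_rot '[[0,0,0],[0,0,0]]' --hand '[1,1]'

```text
clock: 17.65
tcp_pos: [568.4, 57.1, 116.0]
ee_rot: [-90.0, 0.0, 2.6]
wrist_force: [0.0, -0.0, 1.8]
opening: -0.2
```

Request:
carry_out --slide '[[0,3,0],[0,6,0]]' --delta_rot '[[0,0,0],[0,0,0]]' --hand '[1,1]'

```text
clock: 17.85
tcp_pos: [568.9, 57.4, 110.7]
ee_rot: [-90.0, -0.0, 2.5]
wrist_force: [-1.8, 1.6, 5.9]
opening: -0.2
```

Request:
carry_out --slide '[[0,2.5,0],[0,5,0]]' --delta_rot '[[0,0,0],[0,0,0]]' --hand '[1,1]'

```text
clock: 18.05
tcp_pos: [569.5, 57.8, 106.7]
ee_rot: [-89.9, -0.1, 2.6]
wrist_force: [-2.1, 2.6, 8.4]
opening: 0.1
```

Request:
carry_out --slide '[[0,2.5,0],[0,5,0]]' --delta_rot '[[0,0,0],[0,0,0]]' --hand '[1,1]'

```text
clock: 18.25
tcp_pos: [569.9, 58.2, 102.4]
ee_rot: [-89.9, -0.2, 2.6]
wrist_force: [-1.5, 2.9, 10.2]
opening: -0.1
```

Request:
carry_out --slide '[[0,2.5,0],[0,5,0]]' --delta_rot '[[0,0,0],[0,0,0]]' --hand '[1,1]'

```text
clock: 18.45
tcp_pos: [570.0, 58.2, 97.4]
ee_rot: [-89.9, -0.2, 2.6]
wrist_force: [-1.4, 3.6, 9.3]
opening: 0.2
```

```bash
python3 -c "
from h import *
plan([0,152,60],0);look(22)
"
```

```text
t 18.45 jig [  0.9 153.6  97.4] slide [-1.  37.4 -1.7] rot [-0.09 -0.34  0.21] F [-1.2  3.7  9.3] op 0.2
```

View pics/s22.png

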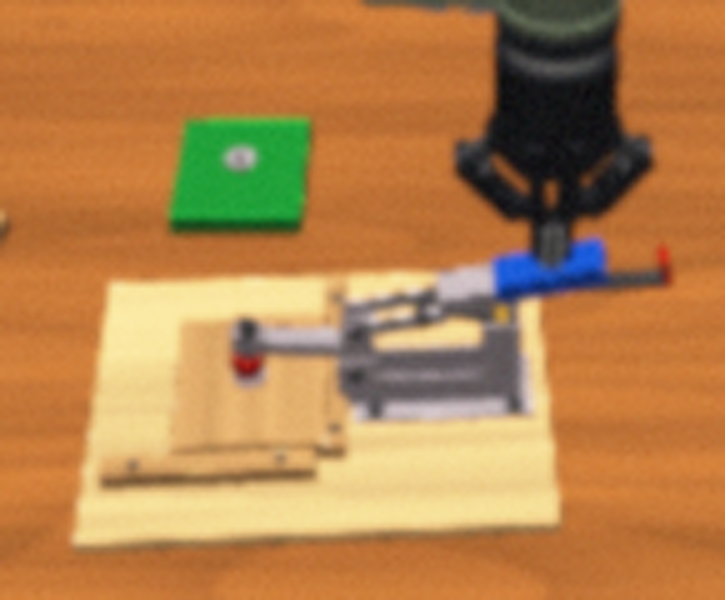

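Request:
carry_out --slide '[[0,2.5,0],[0,5,0]]' --delta_rot '[[0,0,0],[0,0,0]]' --hand '[1,1]'

```text
clock: 18.75
tcp_pos: [570.1, 58.1, 92.1]
ee_rot: [-89.9, -0.2, 2.6]
wrist_force: [-0.6, 2.9, 7.4]
opening: -0.1
```

Request:
carry_out --slide '[[0,2.5,0],[0,5,0]]' --delta_rot '[[0,0,0],[0,0,0]]' --hand '[1,1]'

```text
clock: 18.95
tcp_pos: [569.9, 57.8, 86.5]
ee_rot: [-89.9, -0.2, 2.6]
wrist_force: [0.5, 1.0, 4.6]
opening: 0.2
```

Request:
carry_out --slide '[[0,2,0]]' --delta_rot '[[0,0,0]]' --hand '[1]'

```text
clock: 19.05
tcp_pos: [569.6, 57.6, 84.0]
ee_rot: [-90.0, -0.1, 2.6]
wrist_force: [1.0, 2.3, 3.2]
opening: -0.3
```

Request:
carry_out --slide '[[0,2,0]]' --delta_rot '[[0,0,0]]' --hand '[1]'

```text
clock: 19.15
tcp_pos: [569.2, 57.4, 81.7]
ee_rot: [-90.0, -0.1, 2.6]
wrist_force: [1.8, 1.1, 3.2]
opening: 0.1
```

Request:
carry_out --slide '[[0,2,0]]' --delta_rot '[[0,0,0]]' --hand '[1]'

```text
clock: 19.25
tcp_pos: [568.8, 57.1, 79.3]
ee_rot: [-90.0, -0.0, 2.6]
wrist_force: [1.4, 1.3, 2.4]
opening: 0.2
```

Request:
carry_out --slide '[[0,2,0]]' --delta_rot '[[0,0,0]]' --hand '[1]'

```text
clock: 19.35
tcp_pos: [568.4, 57.0, 77.0]
ee_rot: [-90.0, 0.0, 2.6]
wrist_force: [-0.1, 0.5, 2.2]
opening: -0.1
```

```bash
python3 -c "
from h import *
plan([0,152,60],0);look(23)
"
```

```text
t 19.35 jig [ -0.7 152.5  77. ] slide [ 0.8 17.  -0.5] rot [ 0.01 -0.35 -0.02] F [-0.   0.5  2.2] op -0.1
```

View pics/s23.png

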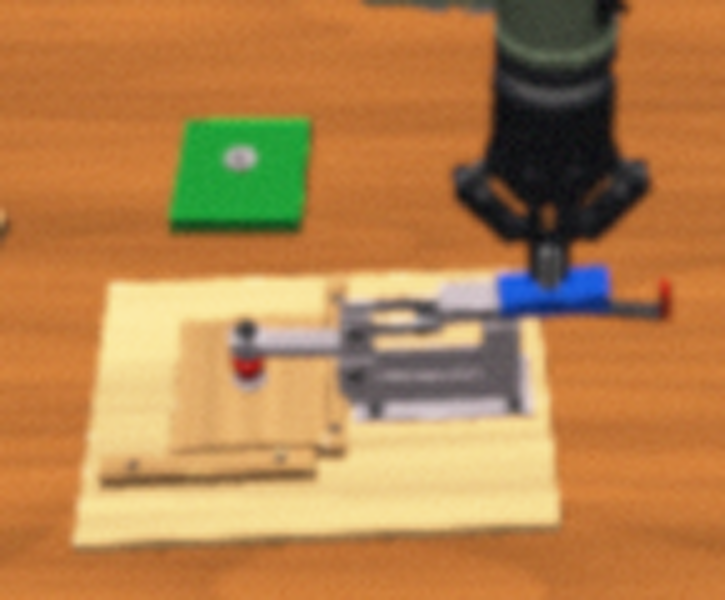

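View pics/w23.png

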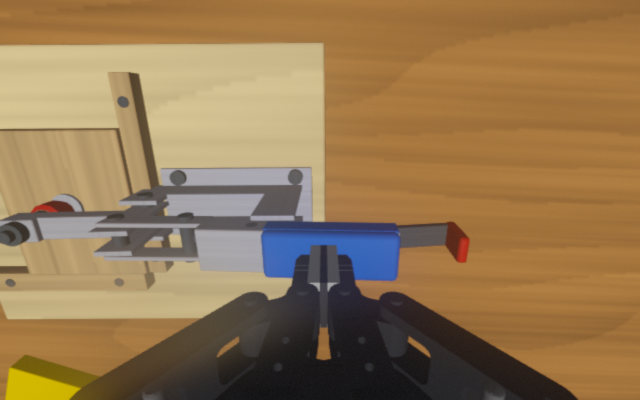

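Request:
carry_out --slide '[[0,2,0]]' --delta_rot '[[0,0,0]]' --hand '[1]'

```text
clock: 19.55
tcp_pos: [568.1, 56.9, 74.9]
ee_rot: [-90.0, 0.1, 2.5]
wrist_force: [-0.4, 1.3, 1.5]
opening: -0.1
```

Request:
carry_out --slide '[[0,2,0]]' --delta_rot '[[0,0,0]]' --hand '[1]'

```text
clock: 19.65
tcp_pos: [567.9, 56.9, 72.7]
ee_rot: [-90.0, 0.1, 2.6]
wrist_force: [1.2, -0.2, 0.5]
opening: 0.1
```

Request:
carry_out --slide '[[0,2,0]]' --delta_rot '[[0,0,0]]' --hand '[1]'

```text
clock: 19.75
tcp_pos: [567.8, 56.8, 70.5]
ee_rot: [-90.0, 0.1, 2.6]
wrist_force: [0.1, -0.5, 0.7]
opening: 0.1
```

```bash
python3 -c "
from h import *
plan([0,152,60],0);look(24)
"
```

```text
t 19.75 jig [ -1.4 152.4  70.5] slide [ 1.4 10.5 -0.4] rot [ 0.02 -0.34 -0.1 ] F [ 0.1 -0.5  0.7] op 0.1
```

View pics/s24.png

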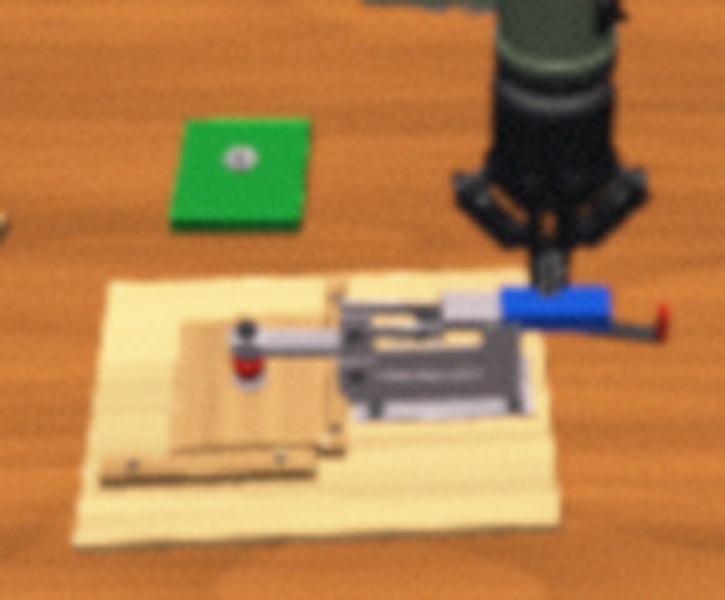

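View pics/w24.png

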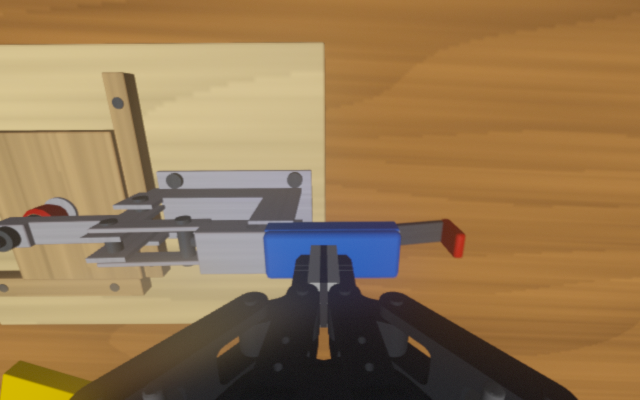

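Force is zero and the handle has jumped ahead of the fingertip, so it appears to have snapped over. I'll lift off and check.

Request:
carry_out --slide '[[0,-5,0],[0,-30,0],[0,-60,0],[0,-60,0]]' --delta_rot '[[0,0,0],[0,0,0],[0,0,0],[0,0,0]]' --hand '[1,1,0,0]'

```text
clock: 20.25
tcp_pos: [572.6, 56.9, 136.8]
ee_rot: [-90.1, -0.6, 2.6]
wrist_force: [0.9, -0.5, -0.0]
opening: 28.2
```

```bash
python3 -c "
from h import *
plan([0,231,120],90);look(25)
st=ctrl.read_state();s=ctrl.snapshot('wrist');np.savez('w25.npz',E=wristE(s,st),K=s['intrinsics'])
"
```

```text
t 20.25 jig [  3.4 152.2 136.8] slide [-4.1 16.7 78.8] rot [  0.51 -90.34   0.41] F [ 0.8 -0.5 -0. ] op 28.2
```

View pics/s25.png

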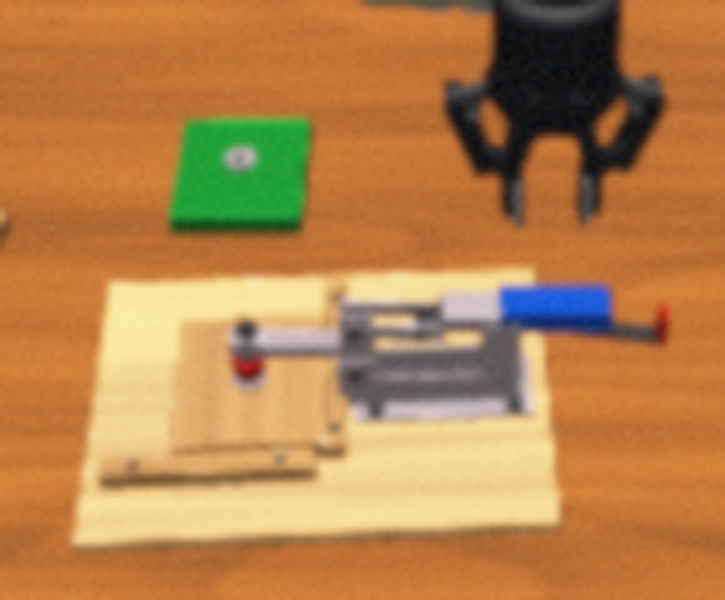

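View pics/w25.png

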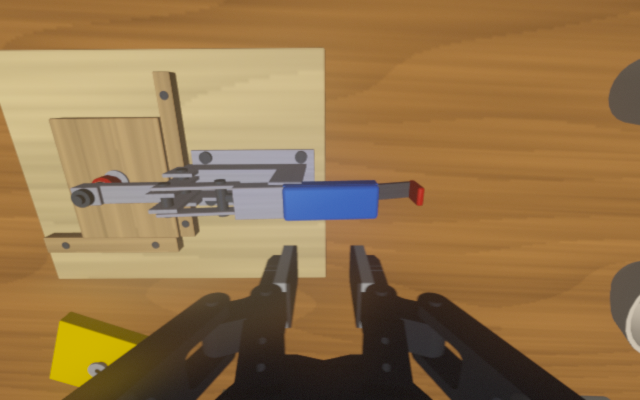

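```bash
python3 -c "
from h import *
d=np.load('w25.npz')
im=cv2.imread('pics/w25.png')[150:230,340:460];cv2.imwrite('pics/w25c.png',cv2.resize(im,None,fx=6,fy=6,interpolation=cv2.INTER_CUBIC))
im=cv2.imread('pics/s25.png')[250:400,560:725];cv2.imwrite('pics/s25c.png',cv2.resize(im,None,fx=4,fy=4,interpolation=cv2.INTER_CUBIC))
"
```

```text
(no output)
```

View pics/w25c.png

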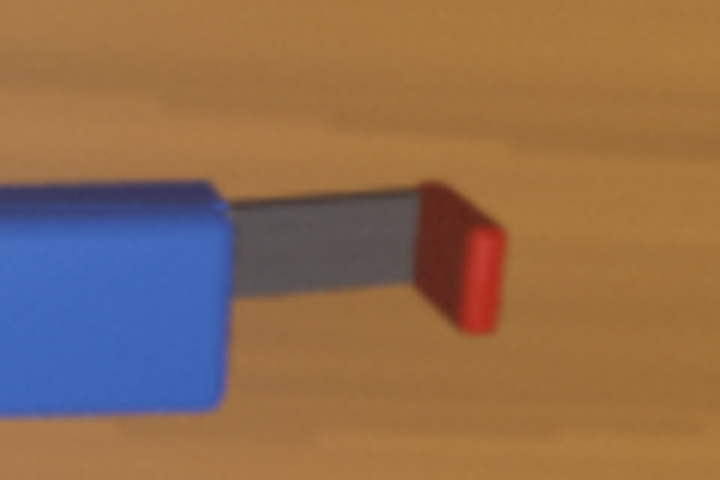

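View pics/s25c.png

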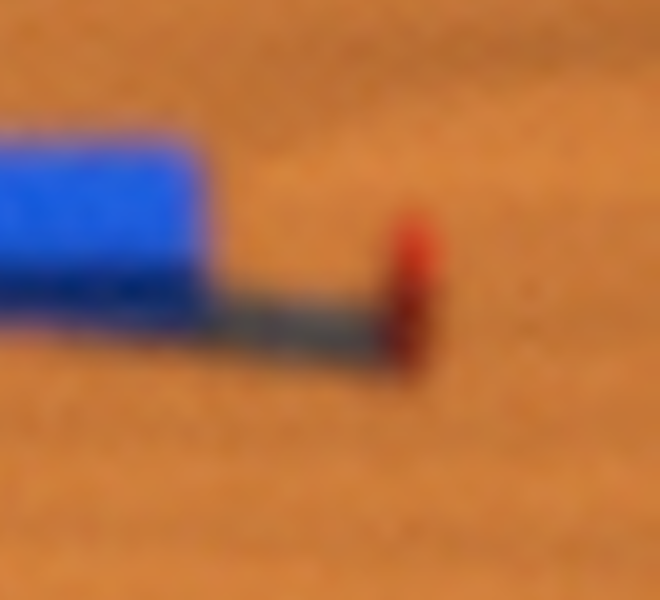

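```bash
python3 -c "
from h import *
d=np.load('w25.npz');K,E=cam('scene')
X=tri([(d['K'],d['E'],(420.4,196.4)),(K,E,(347.2,211.2))]);print('tab top',w2j(X).round(1))
print(w2j(onplane(d['K'],d['E'],[[420.4,196.4]],X[2])[0]).round(1),w2j(onplane(K,E,[[347.2,211.2]],X[2])[0]).round(1))
plan([0,231,130],-90)
"
```

```text
tab top [ -7.6 231.4  76.3]
[ -7.6 230.9  76.3] [ -7.9 231.9  76.3]
t 20.45 jig [ -1.5 152.7 130.4] slide [ 1.1  0.5 78.3] rot [ 8.000e-02  8.965e+01 -9.000e-02] F [ 1.3 -0.  -0.4] op 43.0
```

Request:
carry_out --slide '[[0,-10,20],[0,-20,40],[0,-20,60],[0,-20,70],[0,-20,78]]' --delta_rot '[[0,8,0],[0,16,0],[0,24,0],[0,32,0],[0,40,0]]' --hand '[0,0,0,0,0]'

```text
clock: 20.95
tcp_pos: [563.7, 135.8, 149.6]
ee_rot: [-90.1, 0.1, -37.7]
wrist_force: [-0.4, 0.4, 0.3]
opening: 42.9
```

Request:
carry_out --slide '[[0,0,0],[0,0,0],[0,0,0],[0,0,0],[0,0,0]]' --delta_rot '[[0,8,0],[0,16,0],[0,24,0],[0,32,0],[0,40,0]]' --hand '[0,0,0,0,0]'

```text
clock: 21.45
tcp_pos: [563.8, 134.9, 149.5]
ee_rot: [-90.2, 0.0, -77.8]
wrist_force: [-0.1, 0.6, 0.6]
opening: 42.7
```

Request:
carry_out --slide '[[0,0,0],[0,0,0],[0,0,0]]' --delta_rot '[[0,8,0],[0,9.7,0],[0,9.7,0]]' --hand '[0,0,0]'

```text
clock: 21.75
tcp_pos: [564.2, 134.9, 150.1]
ee_rot: [-90.1, -0.0, -87.0]
wrist_force: [0.6, -0.0, 0.1]
opening: 42.4
```

```bash
python3 -c "
from h import *
plan([0,231,120],-90)
st=ctrl.read_state();s=ctrl.snapshot('wrist');np.savez('w26.npz',E=wristE(s,st),K=s['intrinsics']);cv2.imwrite('pics/w26.png',s['pixels'][:,:,::-1])
plan([0,231,120],-90)
"
```

```text
t 21.75 jig [ -1.  230.6 150.1] slide [-0.4 30.1  1.1] rot [0.13 0.06 0.01] F [ 0.6 -0.1  0.1] op 42.4
t 21.8 jig [ -0.8 230.6 150.4] slide [-0.4 30.4  0.9] rot [0.1  0.08 0.01] F [ 0.6  0.5 -0.6] op 42.7
```

View pics/w26.png

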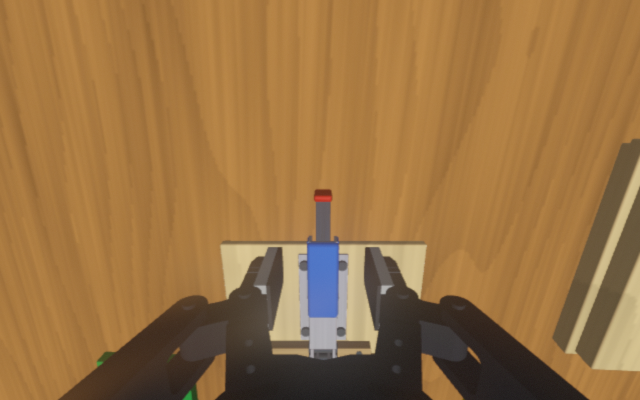

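```bash
python3 -c "
from h import *
d=np.load('w26.npz');K,E=cam('scene')
for r in (195,197,199):
  X=tri([(d['K'],d['E'],(323,r)),(K,E,(347.2,211.2))]);print('tab top',w2j(X).round(1))
im=cv2.imread('pics/w26.png')[170:260,280:370];cv2.imwrite('pics/w26c.png',cv2.resize(im,None,fx=6,fy=6,interpolation=cv2.INTER_CUBIC))
"
```

```text
tab top [ -3.7 232.4  79.5]
tab top [ -3.3 231.6  80.4]
tab top [ -3.  230.8  81.2]
```

View pics/w26c.png

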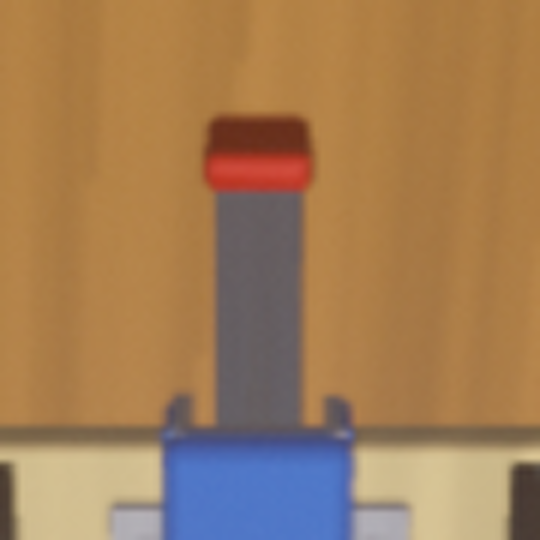

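Request:
carry_out --slide '[[0,40,0.5],[0,75,0.5],[0,100,0.5],[0,110,0.5],[0,110,0.5]]' --delta_rot '[[0,0,0],[0,0,0],[0,0,0],[0,0,0],[0,0,0]]' --hand '[0,0,0,0,0]'

```text
clock: 22.35
tcp_pos: [564.0, 134.9, 39.6]
ee_rot: [-90.2, -0.0, -87.1]
wrist_force: [-0.4, -0.2, -0.8]
opening: 42.7
```

```bash
python3 -c "
from h import *
plan([0,231,30],-90);look(27)
"
```

```text
t 22.35 jig [ -1.2 230.5  39.6] slide [-0.5  9.6  1.3] rot [ 0.23 -0.    0.01] F [-0.4 -0.2 -0.8] op 42.7
```

View pics/w27.png

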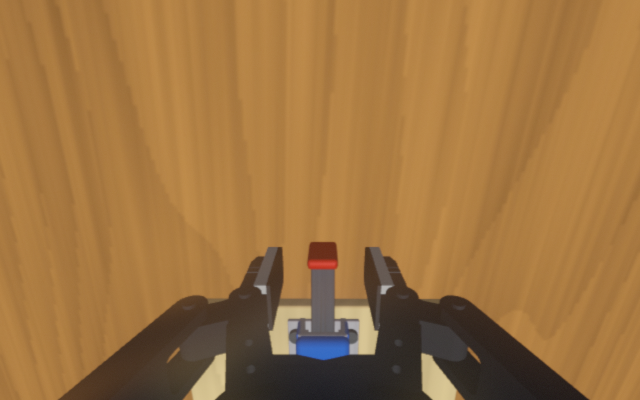

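View pics/s27.png

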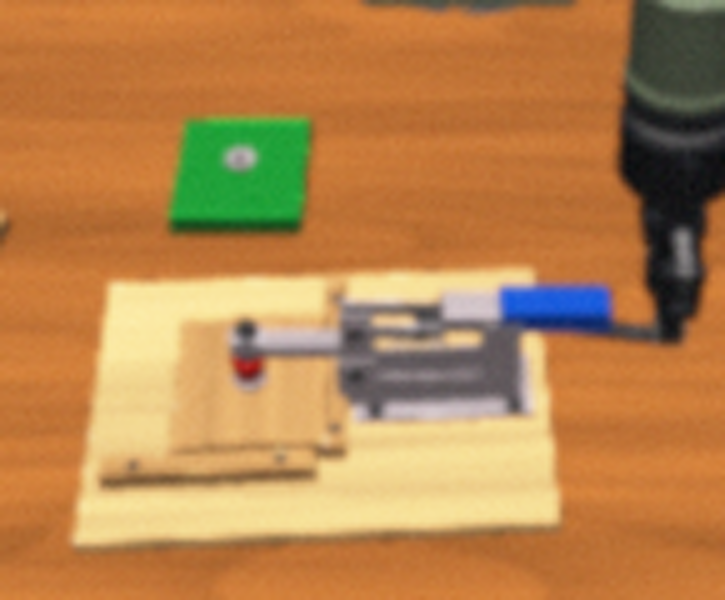

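Request:
carry_out --slide '[[0,3,0],[0,3,0],[0,3,0],[0,3,0],[0,3,0]]' --delta_rot '[[0,0,0],[0,0,0],[0,0,0],[0,0,0],[0,0,0]]' --hand '[0,0.4,1,1,1]'

```text
clock: 22.95
tcp_pos: [564.7, 135.0, 38.3]
ee_rot: [-90.1, -0.0, -87.1]
wrist_force: [-3.9, 0.5, 0.7]
opening: 11.8
```

```bash
python3 -c "
from h import *
plan([0,231,30],-90);look(28)
"
```

```text
t 22.95 jig [ -0.5 230.7  38.3] slide [-0.3  8.3  0.5] rot [ 0.09 -0.03  0.01] F [-3.9  0.7  0.7] op 11.8
```

View pics/w28.png

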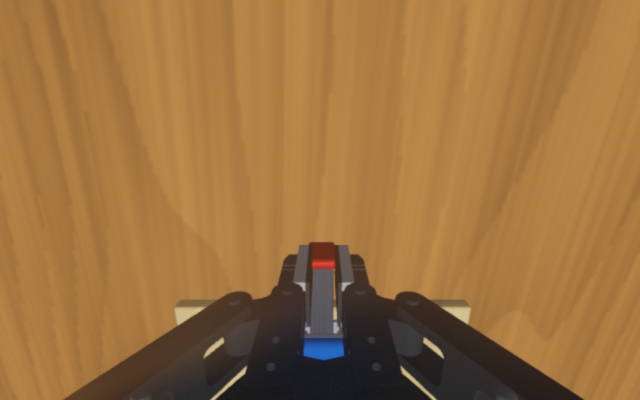

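View pics/s28.png

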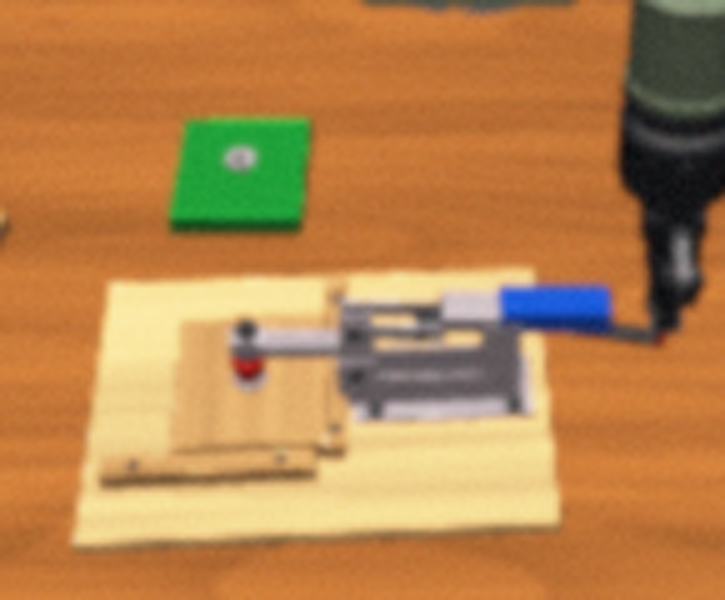

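Request:
carry_out --slide '[[0,-3,0],[0,-6,0]]' --delta_rot '[[0,0,0],[0,0,0]]' --hand '[1,1]'

```text
clock: 23.25
tcp_pos: [564.8, 135.3, 44.0]
ee_rot: [-90.1, 0.0, -87.1]
wrist_force: [-3.7, 0.2, 0.1]
opening: 11.7
```

Request:
carry_out --slide '[[0,-3,0],[0,-6,0]]' --delta_rot '[[0,0,0],[0,0,0]]' --hand '[1,1]'

```text
clock: 23.45
tcp_pos: [565.0, 135.3, 50.3]
ee_rot: [-90.1, 0.0, -87.1]
wrist_force: [-3.9, 2.7, -0.8]
opening: 11.7
```

```bash
python3 -c "
from h import *
plan([0,231,30],-90);look(29)
"
```

```text
t 23.45 jig [-2.000e-01  2.309e+02  5.030e+01] slide [-0.1 20.3  0.2] rot [ 0.07 -0.05 -0.03] F [-3.8  2.9 -0.8] op 11.7
```

View pics/s29.png

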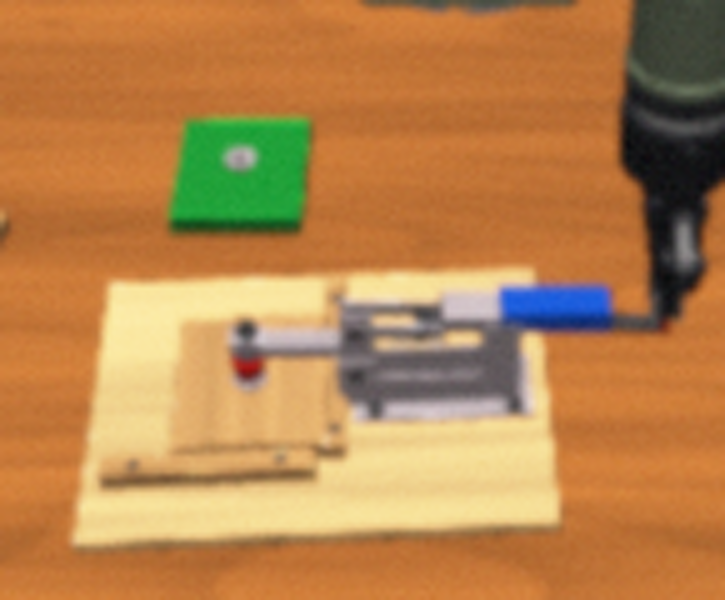

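View pics/w29.png

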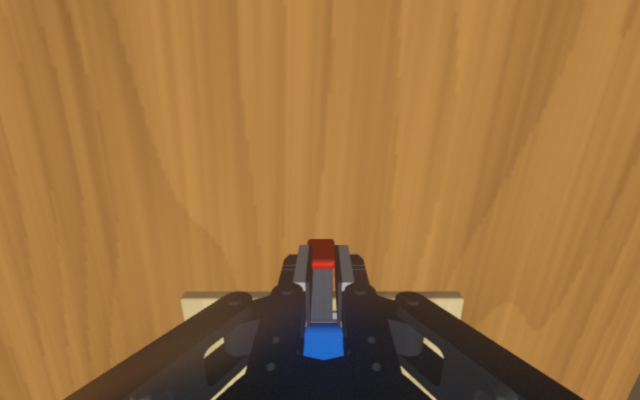

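Request:
carry_out --slide '[[0,-3,0],[0,-6,0],[0,-9,0]]' --delta_rot '[[0,0,0],[0,0,0],[0,0,0]]' --hand '[1,1,1]'

```text
clock: 23.85
tcp_pos: [565.2, 134.9, 59.4]
ee_rot: [-90.0, -0.0, -87.1]
wrist_force: [-3.5, -0.3, -1.0]
opening: 11.7
```

```bash
python3 -c "
from h import *
plan([0,231,30],-90);look(30)
"
```

```text
t 23.85 jig [  0.  230.5  59.4] slide [-0.5 29.4  0. ] rot [ 0.04 -0.04  0.02] F [-3.5 -0.2 -1. ] op 11.7
```

View pics/s30.png

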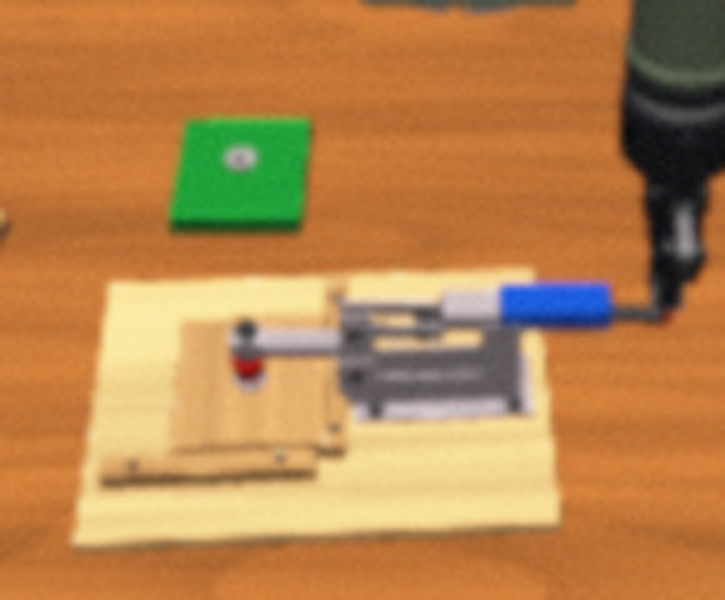

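Request:
carry_out --slide '[[0,-4,0],[0,-8,0],[0,-12,0]]' --delta_rot '[[0,0,0],[0,0,0],[0,0,0]]' --hand '[1,1,1]'

```text
clock: 24.25
tcp_pos: [565.5, 133.6, 71.5]
ee_rot: [-90.0, -0.1, -87.1]
wrist_force: [-3.8, -3.4, -2.0]
opening: 11.4
```

Request:
carry_out --slide '[[0,-4,0],[0,-8,0],[0,-12,0]]' --delta_rot '[[0,0,0],[0,0,0],[0,0,0]]' --hand '[1,1,1]'

```text
clock: 24.55
tcp_pos: [566.0, 132.2, 84.2]
ee_rot: [-90.0, -0.3, -87.1]
wrist_force: [-4.4, -8.5, 0.0]
opening: 11.3
```

```bash
python3 -c "
from h import *
plan([0,231,30],-90);look(31)
"
```

```text
t 24.55 jig [  0.6 227.8  84.2] slide [-3.5 54.2 -0.6] rot [-0.01 -0.04  0.28] F [-4.9 -8.2  0. ] op 11.3
```

View pics/s31.png

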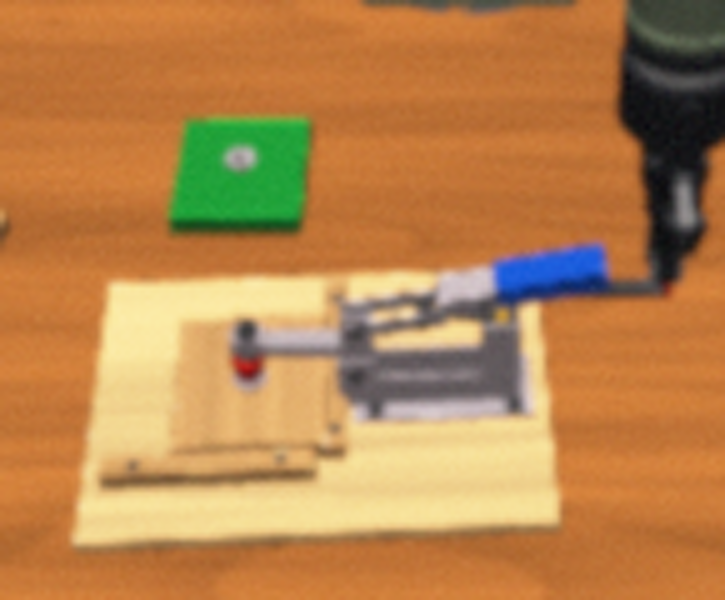

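View pics/w31.png

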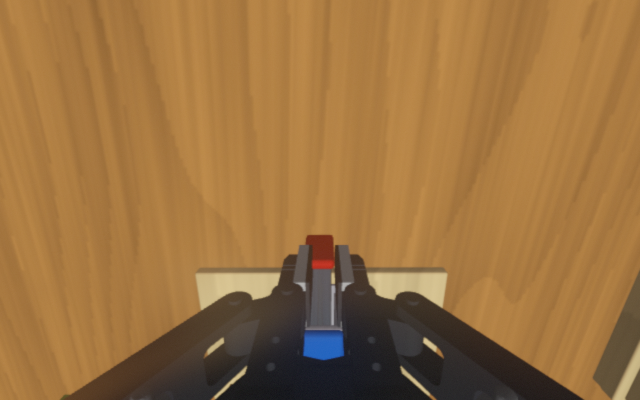

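Request:
carry_out --slide '[[4,-3,0],[5,-8,0],[6.5,-13,0]]' --delta_rot '[[0,0,0],[0,0,0],[0,0,0]]' --hand '[1,1,1]'

```text
clock: 24.95
tcp_pos: [566.2, 129.7, 97.5]
ee_rot: [-89.9, 0.1, -87.2]
wrist_force: [-5.3, 3.8, 1.6]
opening: 11.8
```

Request:
carry_out --slide '[[1.5,-5,0],[3,-10,0],[5,-15,0]]' --delta_rot '[[0,0,0],[0,0,0],[0,0,0]]' --hand '[1,1,1]'

```text
clock: 25.25
tcp_pos: [566.5, 126.6, 112.8]
ee_rot: [-89.9, 0.3, -87.2]
wrist_force: [-5.1, 7.9, 1.2]
opening: 11.6
```

Request:
carry_out --slide '[[1.5,-5,0],[3.5,-10,0],[5.5,-15,0]]' --delta_rot '[[0,0,0],[0,0,0],[0,0,0]]' --hand '[1,1,1]'

```text
clock: 25.55
tcp_pos: [567.1, 122.6, 128.3]
ee_rot: [-89.8, 0.5, -87.1]
wrist_force: [-5.4, 11.2, 3.3]
opening: 11.6
```

```bash
python3 -c "
from h import *
plan([0,231,30],-90);look(32)
"
```

```text
t 25.55 jig [  1.2 218.1 128.3] slide [-12.1  98.4  -1.5] rot [-0.16 -0.04 -0.48] F [-4.8 11.5  3.3] op 11.6
```

View pics/s32.png

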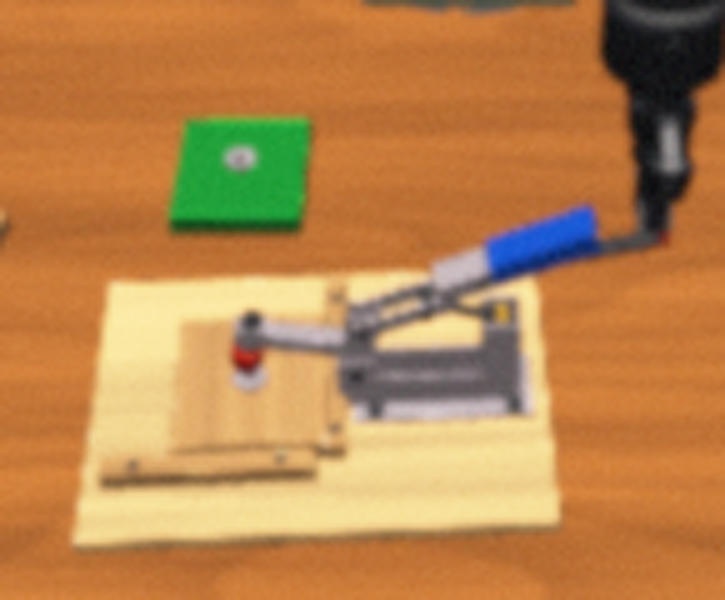

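View pics/w32.png

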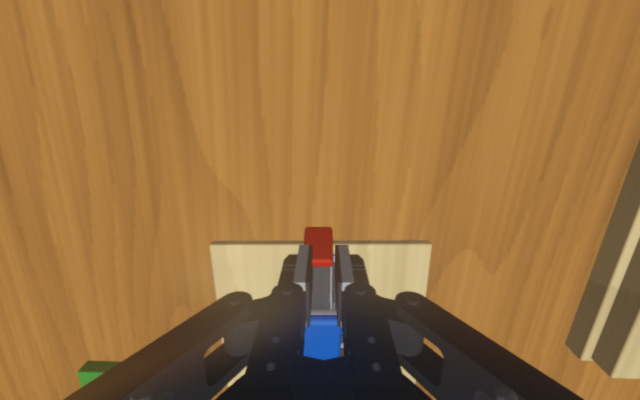

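Request:
carry_out --slide '[[-3,-5,0],[-3,-10,0],[-2,-15,0]]' --delta_rot '[[0,0,0],[0,0,0],[0,0,0]]' --hand '[1,1,1]'

```text
clock: 25.95
tcp_pos: [566.8, 118.6, 141.9]
ee_rot: [-90.0, -0.2, -87.1]
wrist_force: [-4.1, -3.8, -1.5]
opening: 11.9
```

Request:
carry_out --slide '[[1,-4,0],[2,-8,0],[3,-12,0]]' --delta_rot '[[0,0,0],[0,0,0],[0,0,0]]' --hand '[1,1,1]'

```text
clock: 26.25
tcp_pos: [567.0, 114.0, 153.6]
ee_rot: [-90.0, -0.3, -87.2]
wrist_force: [-1.7, -8.7, -3.4]
opening: 11.5
```

```bash
python3 -c "
from h import *
plan([0,231,30],-90);look(33)
"
```

```text
t 26.25 jig [  0.7 209.5 153.6] slide [-22.1 123.5  -0.8] rot [-0.02 -0.1   0.29] F [-2.2 -8.6 -3.4] op 11.5
```

View pics/s33.png

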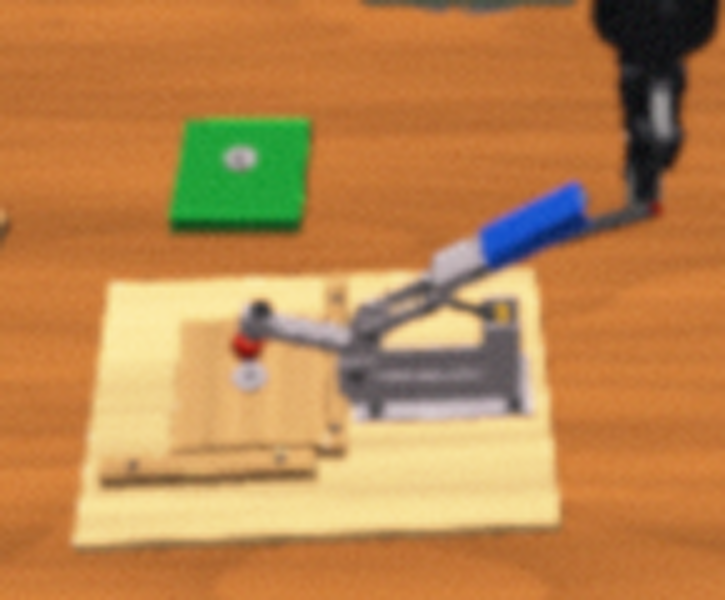

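Request:
carry_out --slide '[[4,-3,0],[5,-6,0],[5,-6,0],[5,-6,0],[5,-6,0]]' --delta_rot '[[0,0,0],[0,0,0],[0,0,0],[0,0,0],[0,0,0]]' --hand '[1,1,0,0,0]'

```text
clock: 26.85
tcp_pos: [568.1, 112.6, 160.3]
ee_rot: [-89.8, 0.0, -87.1]
wrist_force: [0.2, -0.0, -0.1]
opening: 42.6
```

```bash
python3 -c "
from h import *
plan([0,231,30],-90);look(34)
"
```

```text
t 26.85 jig [  1.7 208.  160.3] slide [-22.9 130.3  -2.2] rot [-0.2  -0.03 -0.03] F [ 0.2 -0.  -0.1] op 42.6
```

View pics/w34.png

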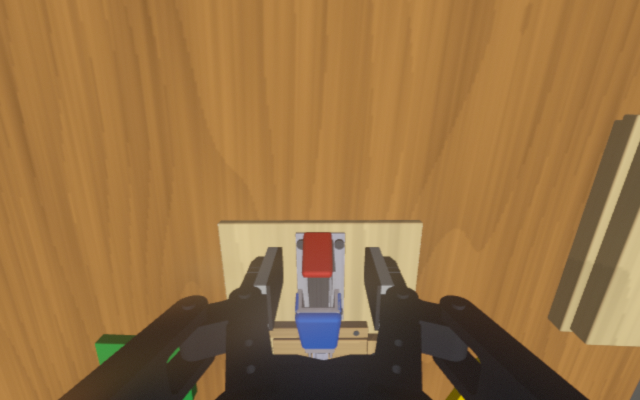

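View pics/s34.png

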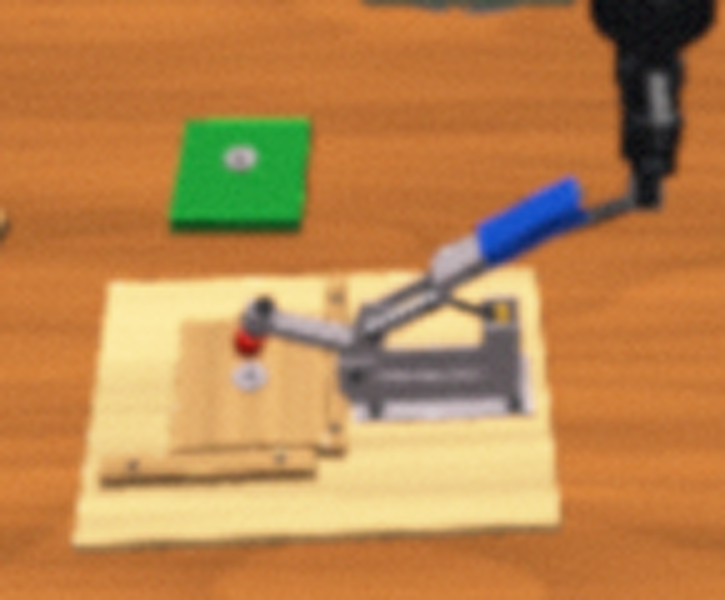

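Released and sprung open. I'll rise straight up, then look at the board and nut.

Request:
carry_out --slide '[[0,-20,0],[0,-60,0],[0,-100,0],[0,-130,0],[0,-130,0]]' --delta_rot '[[0,0,0],[0,0,0],[0,0,0],[0,0,0],[0,0,0]]' --hand '[0,0,0,0,0]'

```text
clock: 27.45
tcp_pos: [570.3, 112.6, 296.1]
ee_rot: [-89.3, 0.0, -87.1]
wrist_force: [1.3, 0.2, 0.5]
opening: 42.7
```

Request:
carry_out --slide '[[48,0,0],[96,0,0],[144,0,0],[192,0,0],[240,0,0]]' --delta_rot '[[0,0,0],[0,0,0],[0,0,0],[0,0,0],[0,0,0]]' --hand '[0,0,0,0,0]'

```text
clock: 27.95
tcp_pos: [578.3, -129.0, 288.2]
ee_rot: [-90.0, 0.0, -87.1]
wrist_force: [0.2, -0.0, 0.5]
opening: 42.3
```

Request:
carry_out --slide '[[45,0,0],[90,0,0],[135,0,0],[170,0,0],[170,0,0]]' --delta_rot '[[0,0,0],[0,0,0],[0,0,0],[0,0,0],[0,0,0]]' --hand '[0,0,0,0,0]'

```text
clock: 28.45
tcp_pos: [586.1, -302.1, 287.0]
ee_rot: [-90.1, -0.0, -87.5]
wrist_force: [-0.3, 0.4, -0.1]
opening: 42.5
```

```bash
python3 -c "
from h import *
plan([0,231,30],-90)
st=ctrl.read_state();s=ctrl.snapshot('wrist');np.savez('w35.npz',E=wristE(s,st),K=s['intrinsics'])
im=s['pixels'][:,:,::-1];cv2.imwrite('pics/w35.png',im)
for n in ('scene','top'):
  cv2.imwrite(f'pics/{n}35.png',ctrl.snapshot(n)['pixels'][:,:,::-1])
"
```

```text
t 28.45 jig [  -1.3 -207.   287. ] slide [-438.1  256.8   -1. ] rot [ 0.12 -0.37  0.02] F [-0.3  0.4 -0.1] op 42.5
```

View pics/w35.png

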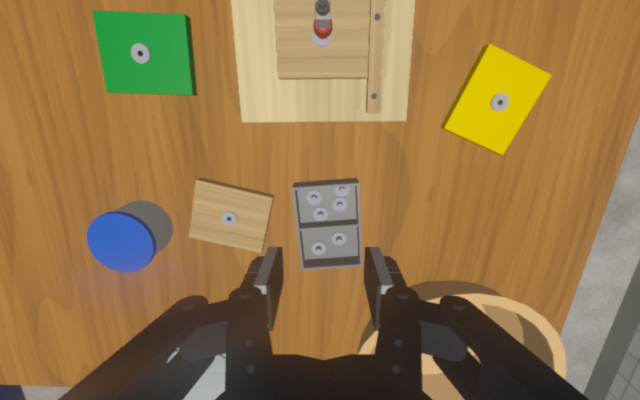

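View pics/scene35.png

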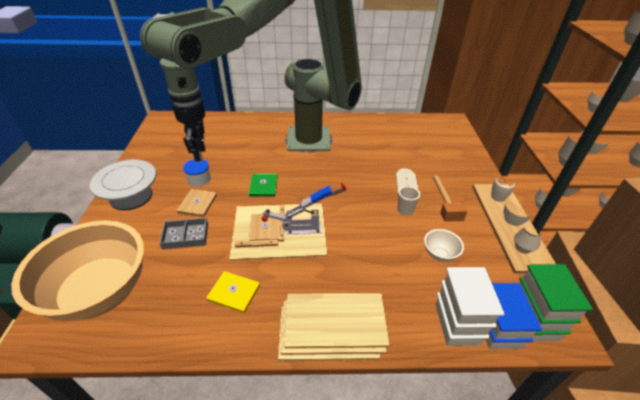

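Request:
carry_out --slide '[[-20,45,0],[-35,90,0],[-45,135,0],[-52,170,0],[-52,190,0]]' --delta_rot '[[0,0,5],[0,0,10],[0,0,15],[0,0,20],[0,0,20]]' --hand '[0,0,0,0,0]'

```text
clock: 29.1
tcp_pos: [582.0, -242.9, 94.0]
ee_rot: [-90.4, 20.4, -87.3]
wrist_force: [-0.4, -0.2, 0.4]
opening: 42.7
```

Request:
carry_out --slide '[[0,0,0],[0,0,0]]' --delta_rot '[[0,0,0],[0,0,0]]' --hand '[0,0]'

```text
clock: 29.3
tcp_pos: [585.0, -244.0, 99.9]
ee_rot: [-90.0, 20.0, -87.0]
wrist_force: [0.5, -0.2, -0.3]
opening: 42.9
```

```bash
python3 -c "
from h import *
plan([0,-150,90],-90,20)
st=ctrl.read_state();s=ctrl.snapshot('wrist');np.savez('w36.npz',E=wristE(s,st),K=s['intrinsics'])
im=s['pixels'][:,:,::-1];cv2.imwrite('pics/w36.png',cv2.resize(im[0:200,170:430],None,fx=3,fy=3,interpolation=cv2.INTER_CUBIC))
im=cv2.imread('pics/top35.png')[150:245,290:420];cv2.imwrite('pics/t36.png',cv2.resize(im,None,fx=6,fy=6,interpolation=cv2.INTER_CUBIC))
"
```

```text
t 29.3 jig [   0.6 -148.9   99.9] slide [ 4.4  9.  -0.6] rot [ 0.    0.06 -0.01] F [ 0.5 -0.3 -0.3] op 42.9
```

View pics/w36.png

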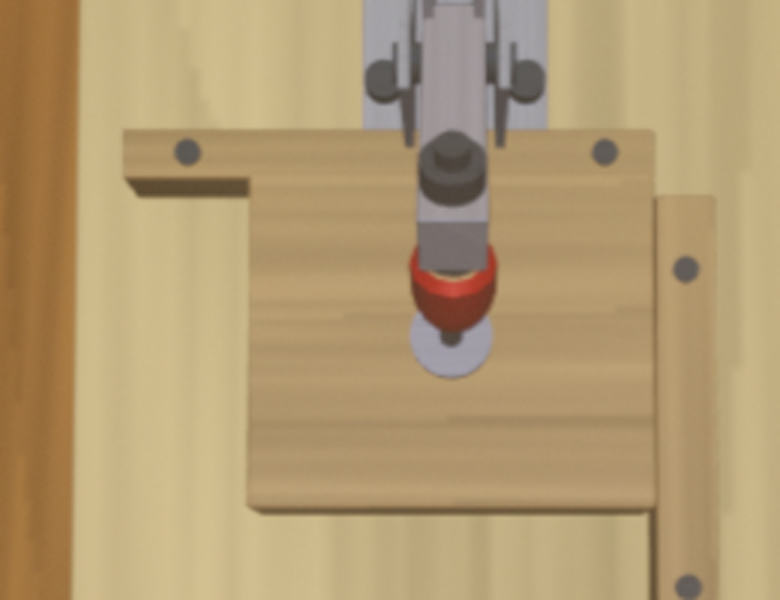

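View pics/t36.png

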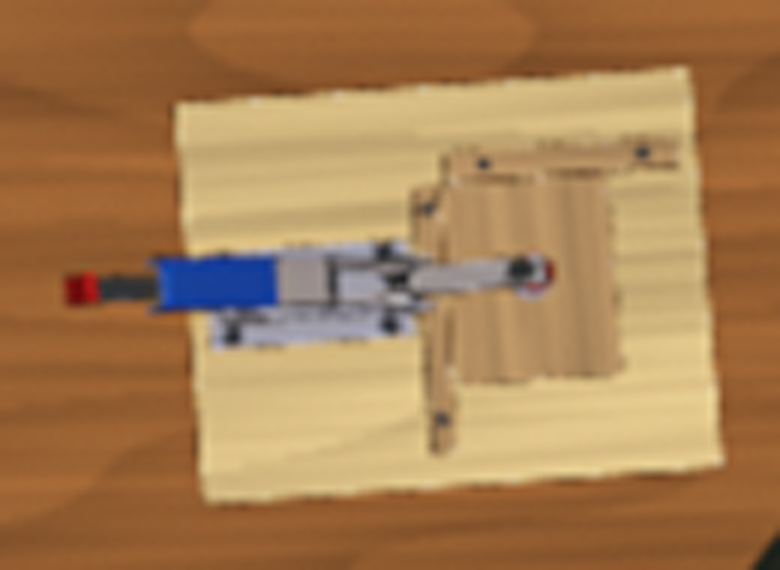

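```bash
python3 -c "
from h import *
a=cv2.imread('pics/top0.png').astype(int);b=cv2.imread('pics/top35.png').astype(int)
d=np.abs(a-b).sum(2)>60
for n,(x,y) in dict(done=(453,233),tray=(452,190),cup=(233,230),bowl=(212,169),leaf=(229,270),tub=(466,275),mallet=(193,245)).items(): print(n,d[y-22:y+22,x-22:x+22].mean().round(3))
print(ctrl.close_job())"
```

```text
done 0.801
tray 0.526
cup 0.0
bowl 0.0
leaf 0.0
tub 0.387
mallet 0.0
the job is handed in; nothing more can be done
None
```

I seated the board in the corner, locked the clamp on the nut, freed it with the release lever, and handed the job in at about 29 s of 72. No verdict is reported.

**What I did:**
- **Board:** I pushed it against the x batten (wrist force up to about 11 N), then against the y batten (about 5 N).
- **Locking:** I pushed the handle down with shut fingers, peaking at about 11 N. The force fell to zero, the handle snapped over, and it stayed locked once I took the gripper off.
- **Release:** I pinched the red tail and lifted it until the toggle broke. I followed the handle up (sideways wrist force up to about 12 N), let go, and moved clear.

**Last checks:**
- **Board and clamp:** The final close-up and top view show no gap between the board and either batten. The handle is back where it was when open.
- **Nut:** Its flange looks flush on the board, but I judged that by eye and did not measure its height.
- **Other objects:** The cup, bowl, leaf dish and mallet showed no change in the top view. The arm hid the finished board, nut tray and glaze tub there, so that comparison failed for them. In the scene view they look unmoved by eye.

**What disagreed:**
- **Fingertip position:** The real fingertips sit about 30–35 mm behind the stated TCP, in both the scene and wrist views. My first push therefore passed over the board without touching it, and I corrected for this afterwards.
- **Tail position:** My first fix on the tail was 7.6 mm off in x because the arm was still settling. I re-measured before pinching.
- **Pinch opening:** The gripper read 11.8 mm on the 16 mm tab. The grip held.

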